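# Calibrate the egg stall's scale with the reference weight and the key switch

### The job

Calibrate the egg seller's scale: lower (do not drop) the steel reference weight into the rectangular locating frame on the scale's pan so that it sits flat and fully down, and let go of it. Then take the key from its wooden stand, push it fully home in the lock on the scale, working it past the sticky pins, turn it a quarter turn clockwise (seen from above) to its stop, and finish while still gripping the key and holding it turned, because the lock springs back. Leave the tray of eggs and the tape roll where they are.

Things in the scene. Friction and masses are not known exactly. Their poses are not given: they have to be found in the camera images.
- weight_mid (a point): Middle of the loose steel reference weight, half-way up its 42 mm height: a flat block 50 mm (its x) by 70 mm (y) by 16 mm high, with a grip rib centred on top, 14 mm thick (x), 46 mm long (y), 26 mm high, to be pinched from above across the 14 mm. z up. It starts on the table left or right of the scale.
- pocket (a point): Centre of the floor of the rectangular locating frame on the scale's steel pan. The pocket is 52.5 mm (its x) by 72.5 mm (its y) and 12 mm deep, open above, with slightly chamfered edges; the frame is 80 x 100 mm outside. Its floor is 56 mm above the table. z up. When seated, the weight's middle lies 21 mm above this point and the block stands 4 mm proud of the frame.
- key_grip (a point): Middle of the key's bow (black handle), the point to grip: 28 mm wide (the key's x), 10 mm thick (y), 30 mm high; pinch it across the 10 mm. Key z points up, its blade straight down. It starts upright in the stand, hanging loosely by its shoulder.
- key_stand: Fixed wooden block 60 x 60 mm, 40 mm high, with a 16.4 x 6.4 mm slot (long along its x) in which the key stands upright; origin at the centre of its underside. It stands at the other side of the scale from the weight.
- lock_mouth (a point): Centre of the keyway's mouth on the lock's round brass plug, 70 mm above the table, on the scale's front strip, in a dark barrel 46 mm across and 40 mm high. Keyway 16 mm long (its x), 6.4 mm wide (y), 40 mm deep, no chamfer. z up; axes turn with the plug. Two sprung sticky pins 14 and 24 mm down each resist: 4 to 10 N pushed slowly, more if fast. Key fully home: bow's middle 19 mm above this point.
- lock (a joint): Turn of the lock's plug, rad: 0 as found, growing clockwise seen from above to a stop at 1.57. A spring (about 0.06 N m at the stop) turns it back when let go. The key has about 0.2 rad of play in the keyway, so the hand must turn somewhat more than the plug.
- key: The whole key, 30 g; origin at the tip of its blade, 53 mm below the bow's middle. Under the bow a shoulder 24 x 10 mm, its underside 19 mm below the bow's middle, comes to lie on the plug; below it a flat steel blade 14 mm wide (x), 4 mm thick (y), 34 mm long, pointed over the last 7 mm. It works either way round (half turn).
- weight: The whole reference weight, about 0.55 kg; origin at the centre of its underside. It fits the frame either way round (half turn).
- scale: The fixed grey shop scale, 240 mm (its x) by 260 mm (its y), base 30 mm high, front strip with the lock towards -x; steel pan 155 x 230 mm, top at 56 mm, centred 40 mm towards +x. Origin at the centre of its underside.
- egg_tray: Bystander: tray of nine brown eggs, 145 x 145 mm, 70 mm high, origin at the centre of its underside. Leave alone.
- tape_roll: Bystander: roll of brown tape, 96 mm across, 45 mm high, origin at the centre of its underside. Leave alone.
There are look-alikes about, which are no part of the job. Leave any pink look-alike of the weight alone. Of the things like the key_stand, leave any that is blue; of the rest the smaller one is meant.

How it is judged:
By the outcome, as a careful person would: the job done as asked, in the order asked, and still so for the second after the job is handed in, while the arm keeps its last pose, push and grip.
It also fails if it takes over 72 s, if anything falls off the work surface, if the arm or the gripper's body presses on something with over 40 N, if the wrist force passes 120 N, or if a joint passes its speed limit or range.

### The arm

A 6-joint arm with a two-finger parallel gripper is mounted at the origin on the work surface. World frame = base frame: x ahead of the robot, y to its left, z up, the work surface at z = 0. Lengths are in m, angles in rad, forces in N, time in s.
With the tool pointing down it reaches from about 0.325 to 0.85 m from the base axis. Payload 15.5 kg.
Tool frame: the origin (TCP) lies at the very end of the fingers, on their centre line; the grasp point (between the pads) lies 19 mm behind it; z points along the fingers, y is the direction in which the jaws open and shut (so a half turn about z gives the same grasp; the last joint's range is limited). The gripper opens to 91 mm and grips with 3 to 60 N. Pads are 32 mm wide; open, the fingers measure 118 mm over their backs; the gripper's body (76 mm by 178 mm) begins 60 mm behind the grasp point.
Start: joints at [1.02, 0.494, 1.345, -0, 1.302, -0.096], TCP at [0.275, 0.561, 0.214] pointing down, gripper open.
Joint ranges: [-2.91, 2.91], [-0.82, 2.16], [0.22, 2.67], [-1.22, 4.37], [0.12, 2.79], [-3.08, 3.08]. Speed limits (rad/s): [1.89, 1.89, 2.57, 3.01, 3.01, 3.01].

### API

Orientations are given as a unit quaternion [w, x, y, z].
In Python, from station import arm, imaging gives the robot as it stands.
- The arm moves only by the tool drive_tool, never from a script. Its argument "moves" is a list of rows, each an object of numbers: "tx", "ty", "tz": the shift along the tool's x, y, z in cm; "rx", "ry", "rz": the turn, a rotation vector about the tool's x, y, z in degrees. In form: [{"tx": .., "ty": .., "tz": .., "rx": .., "ry": .., "rz": ..}, ...]. A call has 1 to 5 rows; each row shifts and turns the commanded pose from where the row before left it, along the tool's axes as they then stand; what a row does not reach is not made up. A row lasts 1/10 s, in which the tool goes at most 50 mm and 8.59 degrees, less where a joint would pass 70% of its speed; a pose out of reach is approached as far as the arm can. A call with a gripper value outside its range is refused whole. "jaw" is the opening, from 0 (shut) to 1 (fully open), set as the call begins (left out, the last holds). The fingers move at their own pace and stop on an object; "squeeze" is the grip in N (left out, the last holds). Time passes only in rows, so rows that do not move let the fingers close. It gives the time, the measured TCP pose, the force and the opening at its end, in the units of the state.
- arm.sense(): the state, without advancing time (a new reading comes with each control period).
- imaging.grab_frame(name): name is "side" or "top" or "wrist"; returns a dict with "color" (420x560x3 uint8, blue, green, red), "intrinsics" (3x3 intrinsics, pixels), "T" (4x4, takes a point from camera to world coordinates); the wrist camera has in their place "tool_from_camera" (4x4, takes a point from camera to tool coordinates, whose origin is the TCP and whose axes are the flange's). Camera axes: x right, y up, looking along -z (the intrinsics and any distortion apply to the point x, -y, -z); pixel columns grow to the right and rows downward; lengths in m; the calibration is good to about 2 mm. The wrist camera is an equidistant fisheye: a pixel r from the principal point sees the ray r / f radians off the axis. A picture is of the moment at which its call begins: read the wrist's pose just before it. There is no depth.
- arm.sign_off(): hands the job in, once; it reports no verdict.
The state is a dict: "time_s": time; "joints": joint angles; "dq": joint speeds; "effort": joint torques, N m; "tool_pos": TCP position; "tcp_rot": TCP orientation; "force": force on the tool from outside, world axes, zero at the start; "moment": the same for the moment, N m; "opening": opening from 0.0 (shut) to 1.0 (fully open).
Only numpy, scipy, OpenCV 4.12 (cv2) and the standard library are available. Lean on these libraries where they do the work, as an engineer would, in place of code of your own. Each camera call takes 0.05 s, during which the arm holds its last target.

## Working session

There is one attempt and no reset: what is moved stays moved. The work goes in short steps, Python scripts to look and compute and a tool call to move; the robot and the scene stay as the last step left them, time stands still between calls to the robot, and variables do not carry over. Pictures are saved under pics/ and viewed, and the job is handed in when it is done.

Besides the shell and the picture viewer there is one more tool, called after ">>>" as name(argument=value, ...), one argument or row to a line, values as JSON. drive_tool: Moves the arm, as the interface text tells. Its arguments: {"type":"object","properties":{"moves":{"type":"array"},"jaw":{"type":"number"},"squeeze":{"type":"number"}},"required":["moves"]}

```bash
ls; mkdir -p pics; python3 - <<'E'
from station import arm, imaging
import cv2, numpy as np
s=arm.sense()
for k in s: print(k, np.round(s[k],4))
for n in ["side","top","wrist"]:
    f=imaging.grab_frame(n); cv2.imwrite(f"pics/{n}0.png",f["color"])
    np.savez(f"{n}0.npz",**{k:v for k,v in f.items()})
    print(n,[k for k in f]); 
    for k in f:
        if k!="color": print(k,np.round(f[k],4) if not isinstance(f[k],str) else f[k])
E
```

```text
pics
time_s 0.0
joints [ 1.0195  0.4942  1.3461  0.      1.3024 -0.0955]
dq [ 0.0011 -0.0012  0.0002 -0.     -0.0015 -0.0005]
effort [-5.80000e-03 -8.78785e+01 -3.81859e+01  7.02000e-02  5.30000e-02
 -1.00000e-04]
tool_pos [0.2749 0.5609 0.2133]
tcp_rot [-2.000e-04  2.259e-01  9.741e-01 -5.000e-04]
force [-0.4431  0.3099  0.1781]
moment [ 0.0128 -0.0054  0.019 ]
opening 0.9974
side ['color', 'intrinsics', 'T']
intrinsics [[504.5596   0.     272.652 ]
 [  0.     504.5596 207.2226]
 [  0.       0.       1.    ]]
T [[ 0.8347  0.2735 -0.4781 -0.2221]
 [-0.5506  0.4375 -0.711  -1.0803]
 [ 0.0147  0.8566  0.5157  0.8646]
 [ 0.      0.      0.      1.    ]]
top ['color', 'intrinsics', 'T']
intrinsics [[395.6861   0.     281.7365]
 [  0.     395.6861 203.8993]
 [  0.       0.       1.    ]]
T [[-3.0400e-02  9.8640e-01 -1.6170e-01  3.0110e-01]
 [-9.9950e-01 -3.1000e-02 -1.3000e-03 -7.3000e-03]
 [-6.3000e-03  1.6160e-01  9.8680e-01  1.3027e+00]
 [ 0.0000e+00  0.0000e+00  0.0000e+00  1.0000e+00]]
wrist ['color', 'intrinsics', 'tool_from_camera']
intrinsics [[325.1923   0.     276.3776]
 [  0.     325.1923 205.6436]
 [  0.       0.       1.    ]]
tool_from_camera [[-1.000e-04  9.574e-01  2.888e-01  8.260e-02]
 [ 1.000e+00 -0.000e+00  2.000e-04  6.000e-04]
 [ 2.000e-04  2.888e-01 -9.574e-01 -1.703e-01]
 [ 0.000e+00  0.000e+00  0.000e+00  1.000e+00]]
```

View pics/top0.png

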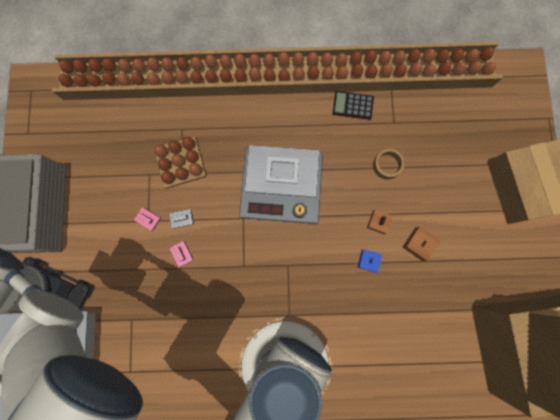

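View pics/side0.png

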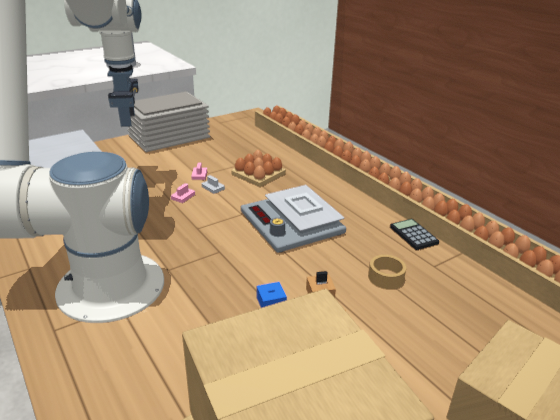

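View pics/wrist0.png

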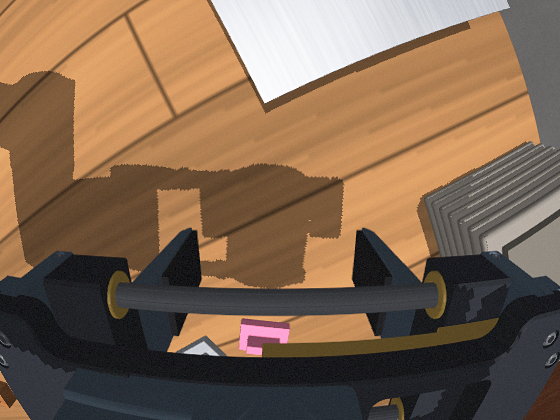

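```bash
cat > h.py <<'E'
from station import arm, imaging
import cv2, numpy as np
from scipy.spatial.transform import Rotation as R
def Rq(q): return R.from_quat([q[1],q[2],q[3],q[0]])
def toolT(s):
    T=np.eye(4); T[:3,:3]=Rq(s["tcp_rot"]).as_matrix(); T[:3,3]=s["tool_pos"]; return T
def grab(n,name):
    s=arm.sense(); f=imaging.grab_frame(n)
    T=f["T"] if "T" in f else toolT(s)@np.array(f["tool_from_camera"])
    cv2.imwrite(f"pics/{name}.png",f["color"]); np.savez(f"{name}.npz",K=f["intrinsics"],T=T,color=f["color"],fish=(n=="wrist"))
    return load(name)
def load(name):
    d=np.load(f"{name}.npz"); return dict(K=d["K"],T=d["T"],color=d["color"],fish=bool(d["fish"]))
def ray(f,u,v):
    K=f["K"]; x=(u-K[0,2])/K[0,0]; y=(v-K[1,2])/K[1,1]
    if f["fish"]:
        r=np.hypot(x,y); k=np.sin(r)/r if r>1e-9 else 1; d=np.array([x*k,-y*k,-np.cos(r)])
    else: d=np.array([x,-y,-1.])
    return f["T"][:3,3], f["T"][:3,:3]@d
def at(f,u,v,z):
    o,d=ray(f,u,v); return o+d*(z-o[2])/d[2]
def proj(f,p):
    c=np.linalg.inv(f["T"])@np.r_[p,1]; K=f["K"]; x,y,z=c[0],-c[1],-c[2]
    if f["fish"]:
        r=np.hypot(x,y); t=np.arctan2(r,z); x,y=(x/r*t,y/r*t) if r>1e-9 else (0,0)
    else: x,y=x/z,y/z
    return np.array([K[0,0]*x+K[0,2],K[1,1]*y+K[1,2]])
def crop(name,u0,v0,u1,v1,k,out):
    c=cv2.imread(f"pics/{name}.png")[v0:v1,u0:u1]
    cv2.imwrite(f"pics/{out}.png",cv2.resize(c,None,fx=k,fy=k,interpolation=cv2.INTER_CUBIC))
E
python3 - <<'E'
from h import *
f=np.load("top0.npz"); np.savez("T0.npz",K=f["intrinsics"],T=f["T"],color=f["color"],fish=False)
f=load("T0")
for n,u,v,z in [("weight",181,218,.016),("pocket",283,170,.068),("lock",300,210,.07),("stand",380,221,.04)]: print(n,at(f,u,v,z).round(4))
crop("top0",130,190,230,270,6,"c1"); crop("top0",230,135,335,230,6,"c2"); crop("top0",350,195,450,275,6,"c3")
E
```

```text
weight [0.4755 0.3263 0.016 ]
pocket [ 0.6135 -0.013   0.068 ]
lock [ 0.4819 -0.0625  0.07  ]
stand [ 0.4427 -0.3188  0.04  ]
```

View pics/c1.png

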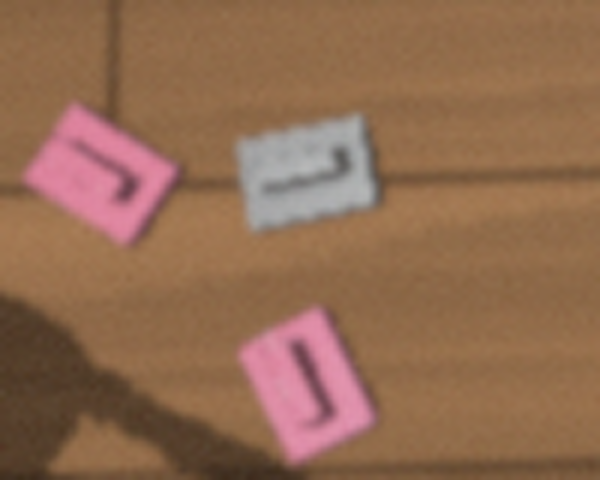

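View pics/c2.png

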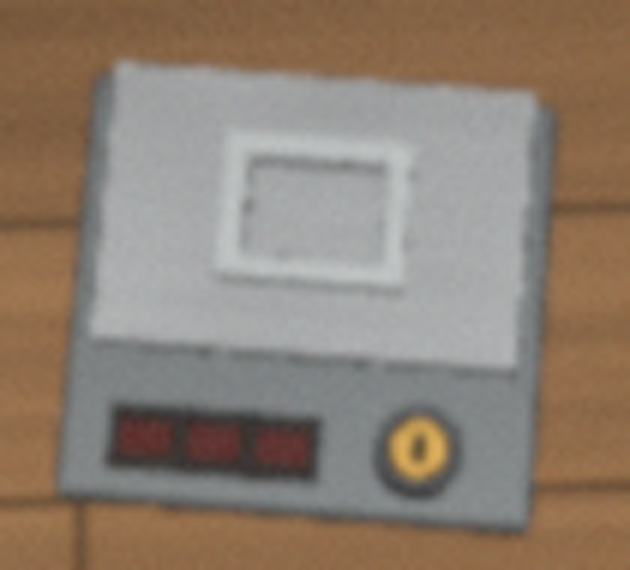

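View pics/c3.png

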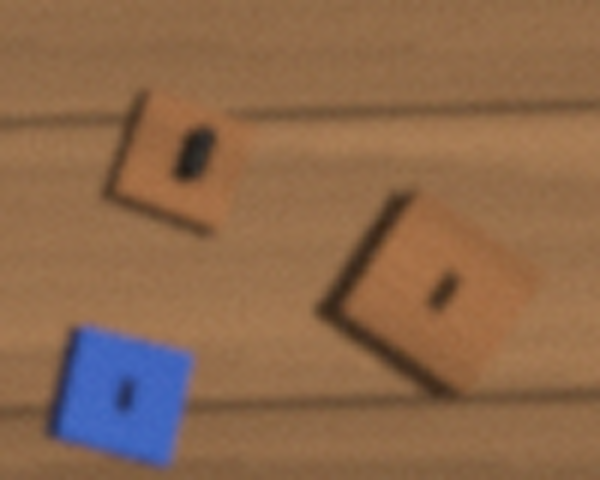

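```bash
cat > go.py <<'E'
import sys
from h import *
def phi(s):
    m=Rq(s["tcp_rot"]).as_matrix(); return np.degrees(np.arctan2(m[1,0],m[0,0]))
def plan(x,y,z,ph):
    s=arm.sense(); m=Rq(s["tcp_rot"]).as_matrix(); p0=phi(s)
    d=(ph-p0+180)%360-180
    t=np.array([x,y,z])-s["tool_pos"]; a=np.radians(p0+d)
    tx=np.array([np.cos(a),np.sin(a),0]); ty=np.array([np.sin(a),-np.cos(a),0])
    print("phi now %.2f; rz first %.2f deg; then tx %.2f ty %.2f tz %.2f cm"%(p0,-d,100*t@tx,100*t@ty,-100*t[2]))
    print("   t before rot: tx %.2f ty %.2f"%(100*t@m[:,0],100*t@m[:,1]), "tilt deg",np.degrees(m[:,2][:2]).round(2),"pos",np.round(s["tool_pos"],4),"F",np.round(s["force"],2),"t",s["time_s"],"open",np.round(s["opening"],3))
if __name__=="__main__": plan(*map(float,sys.argv[1:5]))
E
python3 go.py .496 .228 .17 101.8
python3 - <<'E'
from h import *
f=load("T0")
# refined yaw in world of the scale pan + frame corners crop c2 px/6+(230,135)
P=lambda u,v,z,o:at(f,u/6+o[0],v/6+o[1],z)
o=(230,135)
for a,b,z in [((115,65),(540,95),.056),((92,338),(517,368),.056),((60,493),(528,528),.03),((230,130),(412,145),.068),((218,280),(403,288),.068)]:
    p,q=P(*a,z,o),P(*b,z,o); d=p-q; print(p[:2].round(3),q[:2].round(3),"yaw",np.degrees(np.arctan2(d[1],d[0]))-90)
print("pocket",np.mean([P(230,130,.068,o),P(412,145,.068,o),P(218,280,.068,o),P(403,288,.068,o)],0),"lock",P(418,450,.07,o))
o=(130,190); q=[P(u,v,.016,o) for u,v in[(240,140),(360,115),(380,205),(255,230)]]; print(np.mean(q,0),[np.degrees(np.arctan2(*(a-b)[1::-1]))-90 for a,b in[(q[0],q[1]),(q[3],q[2])]])
o=(350,195); print(P(195,155,.06,o))
E
```

```text
phi now 153.88; rz first 52.08 deg; then tx -37.11 ty 14.83 tz 4.35 cm
   t before rot: tx -34.50 ty -20.16 tilt deg [-0.03 -0.05] pos [0.275  0.561  0.2135] F [ 0.09 -0.29  0.36] t 0.15 open 1.002
[0.701 0.095] [ 0.677 -0.136] yaw -6.041565949327648
[0.55 0.11] [ 0.527 -0.117] yaw -5.9183656815121
[0.47  0.131] [ 0.444 -0.121] yaw -6.090209872431672
[0.659 0.033] [ 0.648 -0.065] yaw -6.710833180865379
[0.577 0.041] [ 0.569 -0.057] yaw -4.352938694349135
pocket [ 0.6133142  -0.01180163  0.068     ] lock [ 0.48194247 -0.06145737  0.07      ]
[0.47309921 0.32472015 0.016     ] [np.float64(10.176052670004495), np.float64(9.648030829273182)]
[ 0.44069689 -0.32175412  0.06      ]
```

>>> drive_tool(
  moves=[
    {"tx": -3, "ty": -1.8},
    {"tx": -4, "ty": -2.4},
    {"tx": -4, "ty": -2.4},
    {"tx": -4, "ty": -2.4},
    {"tx": -4, "ty": -2.4},
  ],
  jaw=0.6,
)

```text
schema error: expected keys tx, ty, tz, rx, ry, rz
```

```bash
python3 go.py .496 .228 .17 100
```

```text
phi now 153.88; rz first 53.88 deg; then tx -36.63 ty 15.99 tz 4.35 cm
   t before rot: tx -34.50 ty -20.16 tilt deg [-0.03 -0.05] pos [0.275  0.561  0.2135] F [ 0.09 -0.29  0.36] t 0.15 open 1.002
```

>>> drive_tool(
  moves=[
    {"tx": -3, "ty": -1.8, "tz": 0, "rx": 0, "ry": 0, "rz": 0},
    {"tx": -4, "ty": -2.4, "tz": 0, "rx": 0, "ry": 0, "rz": 0},
    {"tx": -4, "ty": -2.4, "tz": 0, "rx": 0, "ry": 0, "rz": 0},
    {"tx": -4, "ty": -2.4, "tz": 0, "rx": 0, "ry": 0, "rz": 0},
    {"tx": -4, "ty": -2.4, "tz": 0, "rx": 0, "ry": 0, "rz": 0},
  ],
  jaw=0.6,
)

```text
time_s: 0.65
tool_pos: [0.3961, 0.3735, 0.2138]
tcp_rot: [-0.0, 0.226, 0.974, -0.0]
force: [1.6, 0.6, -0.1]
opening: 0.61
```

>>> drive_tool(
  moves=[
    {"tx": -4, "ty": -2.4, "tz": 0, "rx": 0, "ry": 0, "rz": 0},
    {"tx": -4, "ty": -2.4, "tz": 0, "rx": 0, "ry": 0, "rz": 0},
    {"tx": -4, "ty": -2.4, "tz": 0, "rx": 0, "ry": 0, "rz": 0},
    {"tx": 0, "ty": 0, "tz": 1, "rx": 0, "ry": 0, "rz": 8},
    {"tx": 0, "ty": 0, "tz": 1, "rx": 0, "ry": 0, "rz": 8},
  ],
)

```text
time_s: 1.15
tool_pos: [0.4725, 0.2564, 0.1937]
tcp_rot: [0.0, 0.363, 0.932, 0.0]
force: [-0.5, 0.0, -0.8]
opening: 0.598
```

>>> drive_tool(
  moves=[
    {"tx": 0, "ty": 0, "tz": 1, "rx": 0, "ry": 0, "rz": 8},
    {"tx": 0, "ty": 0, "tz": 1, "rx": 0, "ry": 0, "rz": 8},
    {"tx": 0, "ty": 0, "tz": 0, "rx": 0, "ry": 0, "rz": 8},
    {"tx": 0, "ty": 0, "tz": 0, "rx": 0, "ry": 0, "rz": 8},
    {"tx": 0, "ty": 0, "tz": 0, "rx": 0, "ry": 0, "rz": 6},
  ],
)

```text
time_s: 1.65
tool_pos: [0.4714, 0.2576, 0.1737]
tcp_rot: [-0.0, 0.646, 0.764, -0.0]
force: [0.2, -0.6, -0.7]
opening: 0.6
```

```bash
python3 go.py .496 .228 .17 100; python3 -c "
from h import *
grab('wrist','w1')"
```

```text
phi now 99.56; rz first -0.44 deg; then tx -3.35 ty 1.90 tz 0.37 cm
   t before rot: tx -3.33 ty 1.93 tilt deg [-0.03 -0.01] pos [0.4714 0.2576 0.1737] F [ 0.23 -0.58 -0.73] t 1.65 open 0.6
```

View pics/w1.png

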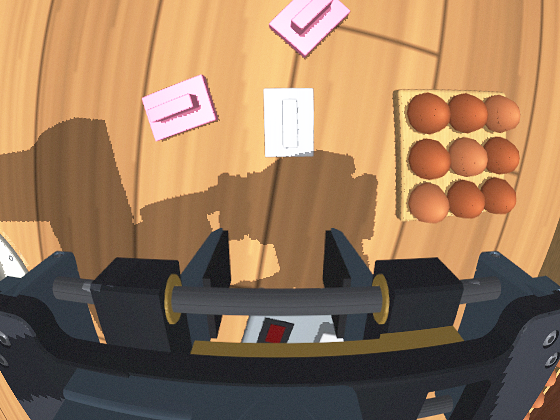

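```bash
python3 -c "
from h import *
crop('w1',245,70,335,170,6,'c4')"
```

```text
(no output)
```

View pics/c4.png

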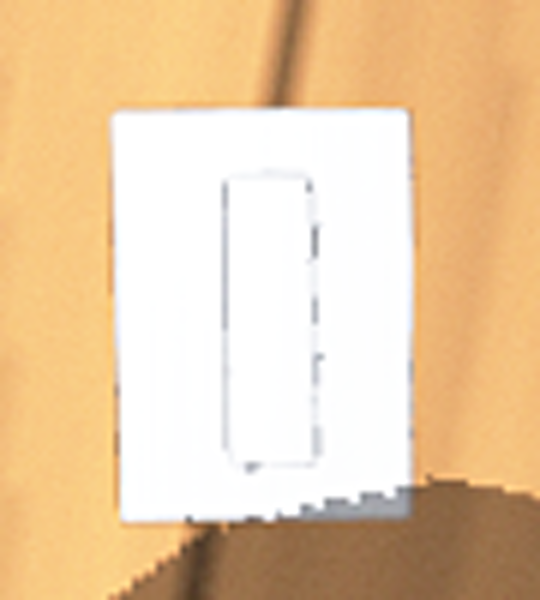

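```bash
cat > quad.py <<'E'
from h import *
def quad(f,pts,z,k=1,o=(0,0)):
    q=[at(f,u/k+o[0],v/k+o[1],z) for u,v in pts]
    c=np.mean(q,0)
    n=[np.linalg.norm(q[i]-q[(i+1)%4])*1000 for i in range(4)]
    a=[np.degrees(np.arctan2(*(q[(i+1)%4]-q[i])[1::-1])) for i in range(4)]
    print("c",c.round(4),"sides mm",np.round(n,1),"edge angles",np.round(a,1)); return c
E
python3 - <<'E'
from quad import *
f=load("w1")
quad(f,[(112,110),(412,110),(413,518),(121,520)],.016,6,(245,70))
quad(f,[(225,175),(310,175),(318,465),(230,465)],.042,6,(245,70))
E
```

```text
c [0.4721 0.3294 0.016 ] sides mm [49.6 69.2 49.6 69.3] edge angles [  10.1  -79.5 -169.8  100.5]
c [0.472  0.3294 0.042 ] sides mm [13.  45.1 13.7 45.1] edge angles [  10.1  -78.4 -170.1  100.7]
```

```bash
python3 go.py .472 .3294 .0195 100.2
```

```text
phi now 99.23; rz first -0.97 deg; then tx 7.05 ty 1.32 tz 15.42 cm
   t before rot: tx 7.07 ty 1.21 tilt deg [-0.02 -0.01] pos [0.4715 0.2577 0.1737] F [ 0.03 -0.5   0.25] t 1.7 open 0.597
```

>>> drive_tool(
  moves=[
    {"tx": 1.5, "ty": 0.3, "tz": 0, "rx": 0, "ry": 0, "rz": -1},
    {"tx": 2.5, "ty": 0.5, "tz": 1, "rx": 0, "ry": 0, "rz": 0},
    {"tx": 2.5, "ty": 0.4, "tz": 2.5, "rx": 0, "ry": 0, "rz": 0},
    {"tx": 0.5, "ty": 0.1, "tz": 3.5, "rx": 0, "ry": 0, "rz": 0},
    {"tx": 0, "ty": 0, "tz": 2, "rx": 0, "ry": 0, "rz": 0},
  ],
  jaw=0.4,
)

```text
time_s: 2.2
tool_pos: [0.4704, 0.3304, 0.0817]
tcp_rot: [-0.0, 0.635, 0.773, -0.001]
force: [0.1, -1.2, -0.1]
opening: 0.399
```

>>> drive_tool(
  moves=[
    {"tx": 0, "ty": 0, "tz": 0.5, "rx": 0, "ry": 0, "rz": 0},
    {"tx": 0, "ty": 0, "tz": 0, "rx": 0, "ry": 0, "rz": 0},
  ],
)

```text
time_s: 2.4
tool_pos: [0.4711, 0.3292, 0.0786]
tcp_rot: [-0.0, 0.636, 0.772, -0.001]
force: [0.1, 0.1, 0.3]
opening: 0.4
```

```bash
python3 go.py .472 .3294 .0195 100.2; python3 -c "
from h import *
grab('wrist','w2')"
```

```text
phi now 101.01; rz first 0.81 deg; then tx 0.00 ty 0.09 tz 5.91 cm
   t before rot: tx 0.00 ty 0.10 tilt deg [-0.06 -0.03] pos [0.4711 0.3292 0.0786] F [0.13 0.07 0.29] t 2.4 open 0.4
```

View pics/w2.png

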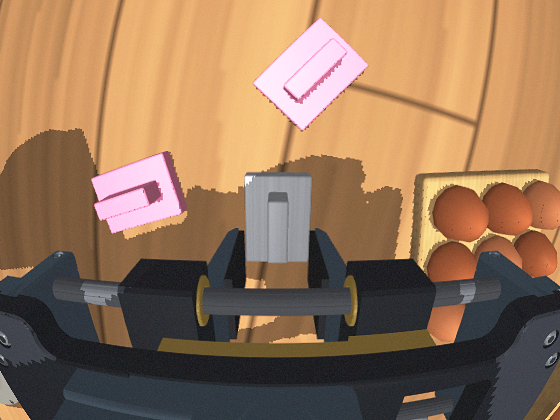

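>>> drive_tool(
  moves=[
    {"tx": 0, "ty": 0.1, "tz": 2, "rx": 0, "ry": 0, "rz": 0.8},
    {"tx": 0, "ty": 0, "tz": 2, "rx": 0, "ry": 0, "rz": 0},
    {"tx": 0, "ty": 0, "tz": 1.4, "rx": 0, "ry": 0, "rz": 0},
    {"tx": 0, "ty": 0, "tz": 0.5, "rx": 0, "ry": 0, "rz": 0},
    {"tx": 0, "ty": 0, "tz": 0, "rx": 0, "ry": 0, "rz": 0},
  ],
)

```text
time_s: 2.95
tool_pos: [0.4725, 0.3291, 0.02]
tcp_rot: [-0.0, 0.642, 0.767, -0.0]
force: [-0.3, 0.1, 0.4]
opening: 0.402
```

>>> drive_tool(
  moves=[
    {"tx": 0, "ty": 0, "tz": 0, "rx": 0, "ry": 0, "rz": 0},
    {"tx": 0, "ty": 0, "tz": 0, "rx": 0, "ry": 0, "rz": 0},
    {"tx": 0, "ty": 0, "tz": 0, "rx": 0, "ry": 0, "rz": 0},
  ],
  jaw=0,
  squeeze=40,
)

```text
time_s: 3.25
tool_pos: [0.4726, 0.3293, 0.0205]
tcp_rot: [0.0, 0.642, 0.767, 0.0]
force: [-5.7, 1.5, 3.7]
opening: 0.166
```

```bash
python3 go.py .472 .3294 .0195 100.2
```

```text
phi now 100.09; rz first -0.11 deg; then tx 0.02 ty -0.06 tz 0.10 cm
   t before rot: tx 0.02 ty -0.06 tilt deg [0.04 0.02] pos [0.4726 0.3293 0.0205] F [-5.72  1.52  3.75] t 3.25 open 0.166
```

>>> drive_tool(
  moves=[
    {"tx": 0, "ty": 0, "tz": 0, "rx": 0, "ry": 0, "rz": 0},
    {"tx": 0, "ty": 0, "tz": -0.5, "rx": 0, "ry": 0, "rz": 0},
    {"tx": 0, "ty": 0, "tz": -2, "rx": 0, "ry": 0, "rz": 0},
    {"tx": 0, "ty": 0, "tz": -3, "rx": 0, "ry": 0, "rz": 0},
    {"tx": 0, "ty": 0, "tz": -3, "rx": 0, "ry": 0, "rz": 0},
  ],
)

```text
time_s: 3.75
tool_pos: [0.4718, 0.3288, 0.1057]
tcp_rot: [-0.0, 0.642, 0.767, -0.001]
force: [0.1, -0.4, -4.8]
opening: 0.15
```

>>> drive_tool(
  moves=[
    {"tx": 0, "ty": 0, "tz": -3, "rx": 0, "ry": 0, "rz": 0},
    {"tx": 0, "ty": 0, "tz": -2, "rx": 0, "ry": 0, "rz": 0},
    {"tx": 0, "ty": 0, "tz": 0, "rx": 0, "ry": 0, "rz": 0},
  ],
)

```text
time_s: 4.05
tool_pos: [0.4735, 0.3297, 0.1575]
tcp_rot: [0.001, 0.642, 0.767, 0.002]
force: [-0.1, 0.4, -5.7]
opening: 0.151
```

```bash
python3 go.py .613 .04 .16 84; python3 -c "
from h import *
grab('wrist','w3')"
```

```text
phi now 100.09; rz first 16.09 deg; then tx -27.36 ty 16.90 tz -0.25 cm
   t before rot: tx -30.97 ty 8.66 tilt deg [0.22 0.12] pos [0.4735 0.3297 0.1575] F [-0.07  0.41 -5.75] t 4.05 open 0.151
```

View pics/w3.png

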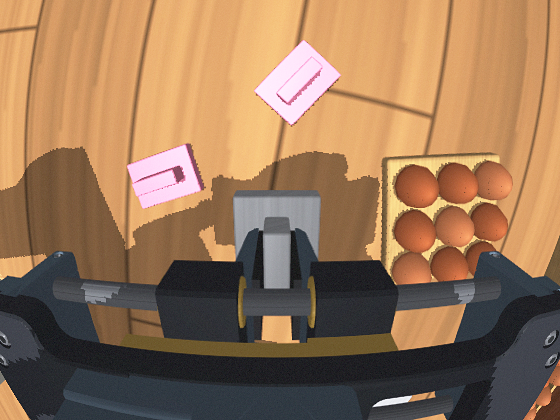

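>>> drive_tool(
  moves=[
    {"tx": -2, "ty": 0.5, "tz": 0, "rx": 0, "ry": 0, "rz": 2},
    {"tx": -4, "ty": 1, "tz": 0, "rx": 0, "ry": 0, "rz": 4},
    {"tx": -4.5, "ty": 1, "tz": 0, "rx": 0, "ry": 0, "rz": 4},
    {"tx": -4.5, "ty": 1, "tz": 0, "rx": 0, "ry": 0, "rz": 4},
    {"tx": -4.5, "ty": 1, "tz": 0, "rx": 0, "ry": 0, "rz": 2},
  ],
)

```text
time_s: 4.6
tool_pos: [0.526, 0.1355, 0.1532]
tcp_rot: [-0.001, 0.744, 0.669, -0.001]
force: [1.4, -0.2, -5.2]
opening: 0.145
```

```bash
python3 go.py .603 -.11 .16 84
```

```text
phi now 83.94; rz first -0.06 deg; then tx -23.62 ty 10.23 tz -0.68 cm
   t before rot: tx -23.60 ty 10.25 tilt deg [-0.13 -0.02] pos [0.526  0.1355 0.1532] F [ 1.4  -0.18 -5.19] t 4.6 open 0.145
```

>>> drive_tool(
  moves=[
    {"tx": -4, "ty": 1.8, "tz": -0.2, "rx": 0, "ry": 0, "rz": 0},
    {"tx": -4, "ty": 1.8, "tz": -0.2, "rx": 0, "ry": 0, "rz": 0},
    {"tx": -4, "ty": 1.8, "tz": 0, "rx": 0, "ry": 0, "rz": 0},
    {"tx": -4, "ty": 1.8, "tz": 0, "rx": 0, "ry": 0, "rz": 0},
    {"tx": -4, "ty": 1.8, "tz": 0, "rx": 0, "ry": 0, "rz": 0},
  ],
)

```text
time_s: 5.1
tool_pos: [0.5947, -0.0725, 0.157]
tcp_rot: [-0.001, 0.743, 0.67, -0.001]
force: [0.7, 0.6, -4.5]
opening: 0.153
```

>>> drive_tool(
  moves=[
    {"tx": -2, "ty": 0.8, "tz": 0, "rx": 0, "ry": 0, "rz": 0},
    {"tx": -1, "ty": 0.5, "tz": 0, "rx": 0, "ry": 0, "rz": 0},
    {"tx": 0, "ty": 0, "tz": 0, "rx": 0, "ry": 0, "rz": 0},
    {"tx": 0, "ty": 0, "tz": 0, "rx": 0, "ry": 0, "rz": 0},
  ],
)

```text
time_s: 5.5
tool_pos: [0.6045, -0.1011, 0.1579]
tcp_rot: [-0.001, 0.743, 0.67, -0.0]
force: [-0.2, 0.3, -4.5]
opening: 0.149
```

```bash
python3 go.py .603 -.11 .16 84; python3 -c "
from h import *
grab('wrist','w4')"
```

```text
phi now 84.09; rz first 0.09 deg; then tx -0.90 ty -0.05 tz -0.21 cm
   t before rot: tx -0.90 ty -0.05 tilt deg [-0.11  0.05] pos [ 0.6045 -0.1011  0.1579] F [-0.24  0.27 -4.5 ] t 5.5 open 0.149
```

View pics/w4.png

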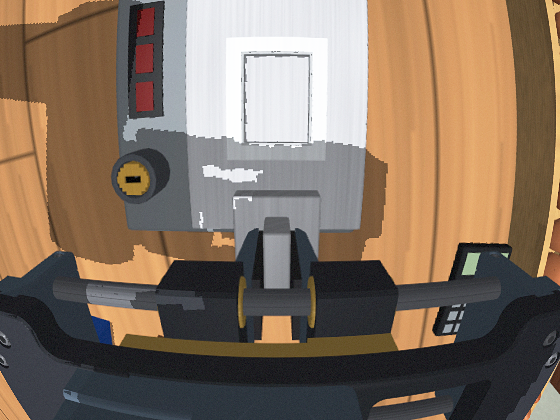

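Frame centred near (277,98), lock plug at (133,178) and the held weight's far edge at row ~192 are all visible; enlarging.

```bash
python3 -c "
from h import *
crop('w4',215,30,345,165,6,'c5');crop('w4',220,175,340,265,6,'c6');crop('w4',95,130,195,220,6,'c7')"
```

```text
(no output)
```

View pics/c5.png

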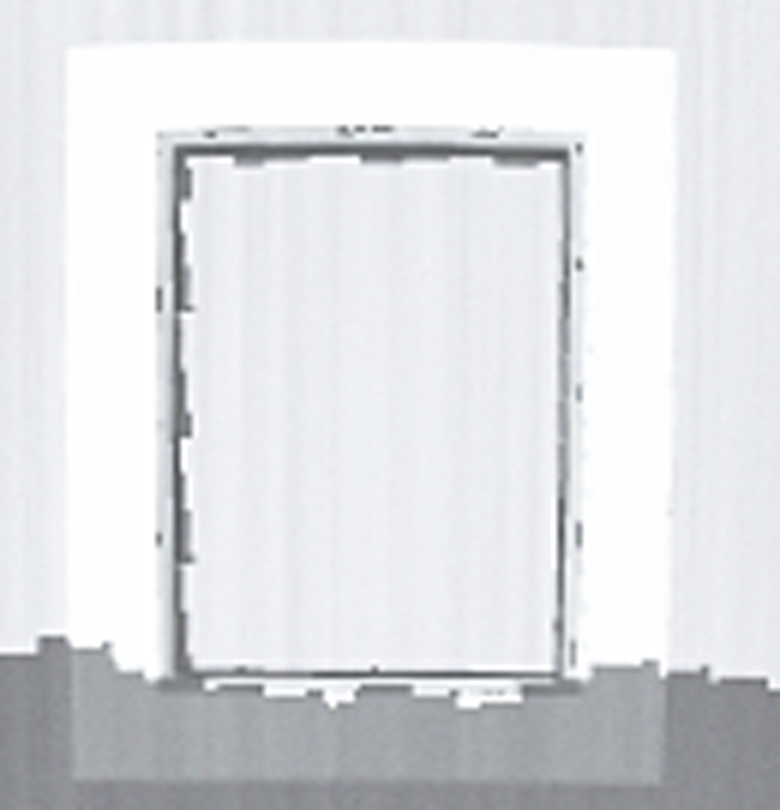

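View pics/c6.png

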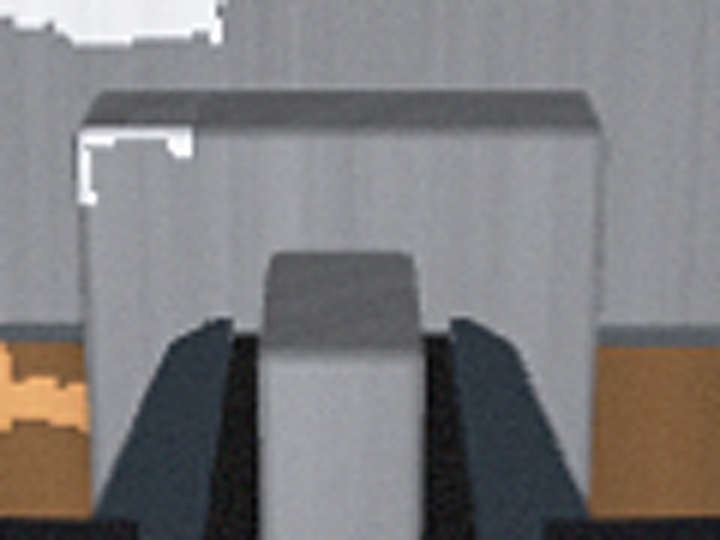

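View pics/c7.png

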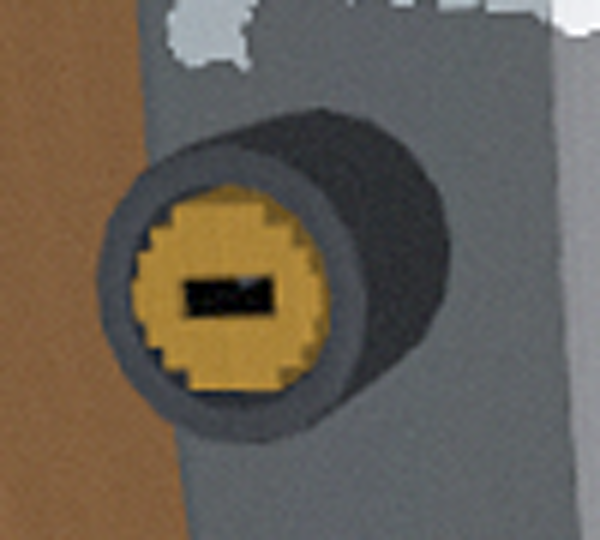

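```bash
python3 - <<'E'
from quad import *
f=load("w4")
c=quad(f,[(68,45),(677,48),(663,783),(73,778)],.068,6,(215,30))
c2=quad(f,[(160,135),(582,135),(575,678),(162,683)],.0675,6,(215,30))
s=arm.sense(); T=toolT(s); zt=s["tool_pos"][2]-.0045
for u,v,z in[(82,130,zt),(600,130,zt),(272,253,zt+.026-.0),(412,253,zt+.026)]:
    pass
for u,v,z in[(82,130,zt),(600,130,zt),(98,92,zt-.016),(585,92,zt-.016),(262,352,zt+.026),(420,352,zt+.026)]:
    p=at(f,u/6+220,v/6+175,z); print("tool frame", (np.linalg.inv(T)@np.r_[p,1])[:3].round(4))
q=[at(f,u/6+95,v/6+130,.07) for u,v in[(183,280),(272,277),(275,314),(186,319)]]
quad(f,[(183,280),(272,277),(275,314),(186,319)],.07,6,(95,130))
print("plug c",at(f,231/6+95,290/6+130,.07),"barrel c",at(f,233/6+95,295/6+130,.07))
E
python3 go.py .6133 -.0118 .12 84
```

```text
c [ 0.6138 -0.0086  0.068 ] sides mm [ 80.3 100.2  80.   99.9] edge angles [ -6.2 -96.3 173.6  83.9]
c [ 0.6137 -0.0083  0.0675] sides mm [55.4 73.5 55.3 74.1] edge angles [ -5.9 -96.2 174.8  83.9]
tool frame [ 0.035  -0.0243  0.0046]
tool frame [0.035  0.024  0.0045]
tool frame [ 0.0346 -0.0247  0.0206]
tool frame [0.0346 0.0245 0.0205]
tool frame [ 0.0232 -0.0067 -0.0215]
tool frame [ 0.0232  0.0063 -0.0215]
c [ 0.4831 -0.0599  0.07  ] sides mm [14.7  5.4 14.8  5.8] edge angles [ -5.7 -96.8 175.8  82.3]
plug c [ 0.48379407 -0.05890813  0.07      ] barrel c [ 0.48396402 -0.05967588  0.07      ]
phi now 84.13; rz first 0.13 deg; then tx 8.94 ty -0.06 tz 3.82 cm
   t before rot: tx 8.94 ty -0.03 tilt deg [-0.09  0.04] pos [ 0.6045 -0.1008  0.1582] F [-0.44  0.88 -5.44] t 5.55 open 0.15
```

```bash
python3 go.py .6137 -.0085 .096 83.9
```

```text
phi now 84.13; rz first 0.23 deg; then tx 9.27 ty -0.07 tz 6.22 cm
   t before rot: tx 9.27 ty -0.02 tilt deg [-0.09  0.04] pos [ 0.6045 -0.1008  0.1582] F [-0.44  0.88 -5.44] t 5.55 open 0.15
```

>>> drive_tool(
  moves=[
    {"tx": 2, "ty": 0, "tz": 0, "rx": 0, "ry": 0, "rz": 0.2},
    {"tx": 3, "ty": 0, "tz": 0, "rx": 0, "ry": 0, "rz": 0},
    {"tx": 3, "ty": 0, "tz": 1.5, "rx": 0, "ry": 0, "rz": 0},
    {"tx": 1.3, "ty": 0, "tz": 2.5, "rx": 0, "ry": 0, "rz": 0},
    {"tx": 0, "ty": 0, "tz": 1.5, "rx": 0, "ry": 0, "rz": 0},
  ],
)

```text
time_s: 6.05
tool_pos: [0.614, -0.0061, 0.1025]
tcp_rot: [-0.001, 0.743, 0.67, -0.0]
force: [-0.5, -1.4, -5.2]
opening: 0.151
```

>>> drive_tool(
  moves=[
    {"tx": 0, "ty": 0, "tz": 0.5, "rx": 0, "ry": 0, "rz": 0},
    {"tx": 0, "ty": 0, "tz": 0, "rx": 0, "ry": 0, "rz": 0},
    {"tx": 0, "ty": 0, "tz": 0, "rx": 0, "ry": 0, "rz": 0},
  ],
)

```text
time_s: 6.35
tool_pos: [0.6154, -0.0095, 0.0997]
tcp_rot: [0.0, 0.744, 0.668, 0.0]
force: [0.3, 0.7, -4.8]
opening: 0.151
```

```bash
python3 go.py .6137 -.0085 .0765 83.9; python3 -c "
from h import *
grab('wrist','w5');crop('w5',210,140,350,280,5,'c8')"
```

```text
phi now 83.89; rz first -0.01 deg; then tx 0.08 ty -0.18 tz 2.32 cm
   t before rot: tx 0.08 ty -0.18 tilt deg [ 0.05 -0.01] pos [ 0.6154 -0.0095  0.0997] F [ 0.33  0.73 -4.8 ] t 6.35 open 0.151
```

View pics/c8.png

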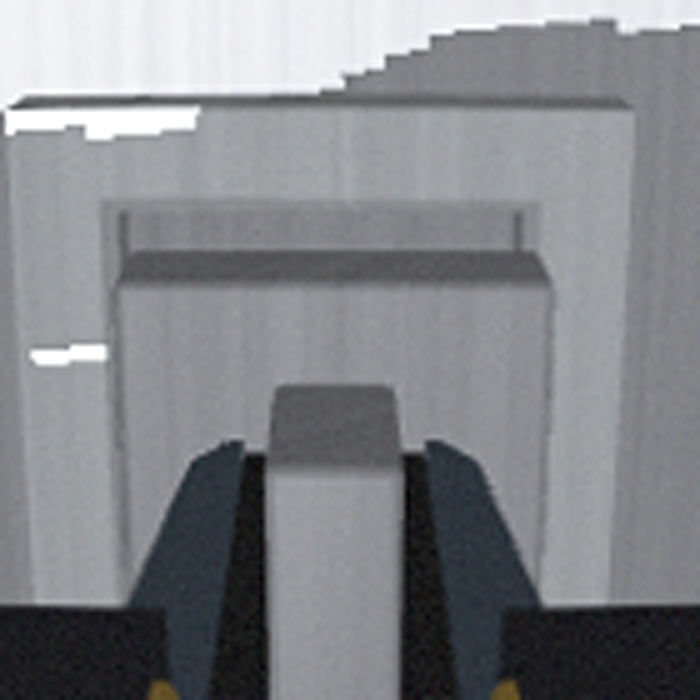

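```bash
cat > cmpw.py <<'E'
import sys
from h import *
# frame far corners & weight far top corners -> offset in tool frame
def cmpw(name,fr,wt,k,o):
    f=load(name); s=arm.sense(); T=toolT(s); zt=s["tool_pos"][2]-.0045
    g=lambda p,z:(np.linalg.inv(T)@np.r_[at(f,p[0]/k+o[0],p[1]/k+o[1],z),1])[:2]*1000
    F=[g(p,.068) for p in fr]; W=[g(p,zt) for p in wt]
    print("frame",np.round(F,1),"weight",np.round(W,1))
    print("offset frame-weight mm: x",np.mean(F,0)[0]-50-(np.mean(W,0)[0]-35),"y",np.mean(F,0)[1]-np.mean(W,0)[1])
E
python3 - <<'E'
from cmpw import *
cmpw("w5",[(10,108),(633,108)],[(120,283),(550,283)],5,(210,140))
E
python3 go.py .6137 -.0085 .0765 83.9
```

```text
frame [[ 51.1 -41.5]
 [ 51.1  37.6]] weight [[ 35.5 -24.3]
 [ 35.5  23.8]]
offset frame-weight mm: x 0.6544656326487939 y -1.7000028798416764
phi now 83.87; rz first -0.03 deg; then tx 0.10 ty -0.20 tz 2.34 cm
   t before rot: tx 0.10 ty -0.20 tilt deg [ 0.08 -0.01] pos [ 0.6156 -0.0097  0.0999] F [-0.26  0.13 -5.1 ] t 6.4 open 0.154
```

>>> drive_tool(
  moves=[
    {"tx": 0.08, "ty": -0.18, "tz": 0.3, "rx": 0, "ry": 0, "rz": 0},
    {"tx": 0, "ty": 0, "tz": 0.4, "rx": 0, "ry": 0, "rz": 0},
    {"tx": 0, "ty": 0, "tz": 0.1, "rx": 0, "ry": 0, "rz": 0},
    {"tx": 0, "ty": 0, "tz": 0, "rx": 0, "ry": 0, "rz": 0},
    {"tx": 0, "ty": 0, "tz": 0, "rx": 0, "ry": 0, "rz": 0},
  ],
)

```text
time_s: 6.9
tool_pos: [0.6134, -0.0086, 0.0909]
tcp_rot: [0.0, 0.744, 0.668, -0.0]
force: [-0.2, 0.2, -5.6]
opening: 0.149
```

```bash
python3 go.py .6137 -.0085 .0765 83.9; python3 -c "
from h import *
grab('wrist','w6');crop('w6',210,140,350,280,5,'c9')"
```

```text
phi now 83.88; rz first -0.02 deg; then tx 0.02 ty 0.03 tz 1.44 cm
   t before rot: tx 0.02 ty 0.03 tilt deg [ 0. -0.] pos [ 0.6134 -0.0086  0.0909] F [-0.15  0.21 -5.64] t 6.9 open 0.149
```

View pics/c9.png

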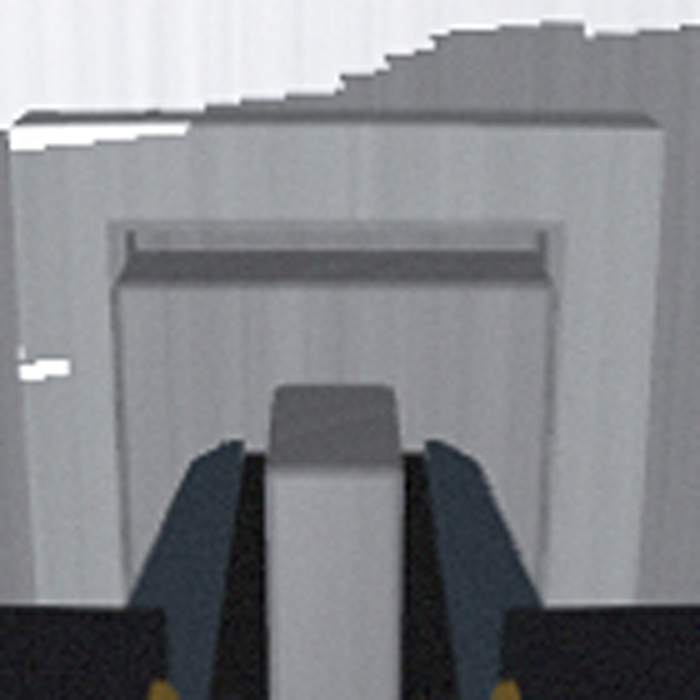

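```bash
python3 - <<'E'
from cmpw import *
cmpw("w6",[(13,129),(660,128)],[(118,283),(551,283)],5,(210,140))
E
```

```text
frame [[ 49.7 -39.3]
 [ 49.9  39.6]] weight [[ 35.2 -24.4]
 [ 35.2  24.1]]
offset frame-weight mm: x -0.44345866359252994 y 0.2888400393960566
```

>>> drive_tool(
  moves=[
    {"tx": 0, "ty": 0.02, "tz": 0.2, "rx": 0, "ry": 0, "rz": 0},
    {"tx": 0, "ty": 0, "tz": 0.2, "rx": 0, "ry": 0, "rz": 0},
    {"tx": 0, "ty": 0, "tz": 0.2, "rx": 0, "ry": 0, "rz": 0},
    {"tx": 0, "ty": 0, "tz": 0, "rx": 0, "ry": 0, "rz": 0},
  ],
)

```text
time_s: 7.35
tool_pos: [0.6133, -0.0085, 0.0845]
tcp_rot: [-0.0, 0.744, 0.668, -0.0]
force: [-0.6, 0.4, -4.4]
opening: 0.153
```

```bash
python3 go.py .6137 -.0085 .0765 83.9
```

```text
phi now 83.89; rz first -0.01 deg; then tx 0.01 ty 0.04 tz 0.80 cm
   t before rot: tx 0.01 ty 0.04 tilt deg [-0.04  0.  ] pos [ 0.6133 -0.0085  0.0845] F [-0.56  0.39 -4.39] t 7.35 open 0.153
```

Bottom is inside the frame (64 mm < 68 mm) with no contact force. Continue slowly.

>>> drive_tool(
  moves=[
    {"tx": 0, "ty": 0, "tz": 0.2, "rx": 0, "ry": 0, "rz": 0},
    {"tx": 0, "ty": 0, "tz": 0.2, "rx": 0, "ry": 0, "rz": 0},
    {"tx": 0, "ty": 0, "tz": 0.2, "rx": 0, "ry": 0, "rz": 0},
    {"tx": 0, "ty": 0, "tz": 0.1, "rx": 0, "ry": 0, "rz": 0},
    {"tx": 0, "ty": 0, "tz": 0, "rx": 0, "ry": 0, "rz": 0},
  ],
)

```text
time_s: 7.85
tool_pos: [0.6135, -0.0086, 0.0777]
tcp_rot: [-0.0, 0.744, 0.668, -0.0]
force: [0.6, 0.6, -5.0]
opening: 0.152
```

>>> drive_tool(
  moves=[
    {"tx": 0, "ty": 0, "tz": 0.1, "rx": 0, "ry": 0, "rz": 0},
    {"tx": 0, "ty": 0, "tz": 0.05, "rx": 0, "ry": 0, "rz": 0},
    {"tx": 0, "ty": 0, "tz": 0, "rx": 0, "ry": 0, "rz": 0},
  ],
)

```text
time_s: 8.15
tool_pos: [0.6136, -0.0086, 0.0765]
tcp_rot: [0.0, 0.744, 0.668, 0.0]
force: [-0.9, 1.2, -4.0]
opening: 0.152
```

>>> drive_tool(
  moves=[
    {"tx": 0, "ty": 0, "tz": 0.05, "rx": 0, "ry": 0, "rz": 0},
    {"tx": 0, "ty": 0, "tz": 0.05, "rx": 0, "ry": 0, "rz": 0},
    {"tx": 0, "ty": 0, "tz": 0, "rx": 0, "ry": 0, "rz": 0},
  ],
)

```text
time_s: 8.45
tool_pos: [0.6136, -0.0086, 0.0765]
tcp_rot: [0.0, 0.744, 0.668, 0.0]
force: [-6.6, 0.6, 13.6]
opening: 0.157
```

>>> drive_tool(
  moves=[
    {"tx": 0, "ty": 0, "tz": -0.07, "rx": 0, "ry": 0, "rz": 0},
    {"tx": 0, "ty": 0, "tz": 0, "rx": 0, "ry": 0, "rz": 0},
  ],
)

```text
time_s: 8.65
tool_pos: [0.6137, -0.0086, 0.0765]
tcp_rot: [0.0, 0.744, 0.668, 0.0]
force: [-3.3, -1.0, 6.0]
opening: 0.155
```

>>> drive_tool(
  moves=[
    {"tx": 0, "ty": 0, "tz": 0, "rx": 0, "ry": 0, "rz": 0},
    {"tx": 0, "ty": 0, "tz": 0, "rx": 0, "ry": 0, "rz": 0},
    {"tx": 0, "ty": 0, "tz": 0, "rx": 0, "ry": 0, "rz": 0},
  ],
  jaw=0.32,
)

```text
time_s: 8.95
tool_pos: [0.6137, -0.0086, 0.0761]
tcp_rot: [0.0, 0.744, 0.668, 0.0]
force: [-0.4, -1.3, 0.5]
opening: 0.318
```

```bash
python3 go.py .6137 -.0085 .0765 83.9; python3 -c "
from h import *
grab('wrist','w7');crop('w7',210,140,350,280,5,'c10')"
```

```text
phi now 83.89; rz first -0.01 deg; then tx 0.01 ty -0.00 tz -0.04 cm
   t before rot: tx 0.01 ty -0.00 tilt deg [ 0.01 -0.  ] pos [ 0.6137 -0.0086  0.0761] F [-0.38 -1.3   0.5 ] t 8.95 open 0.318
```

View pics/c10.png

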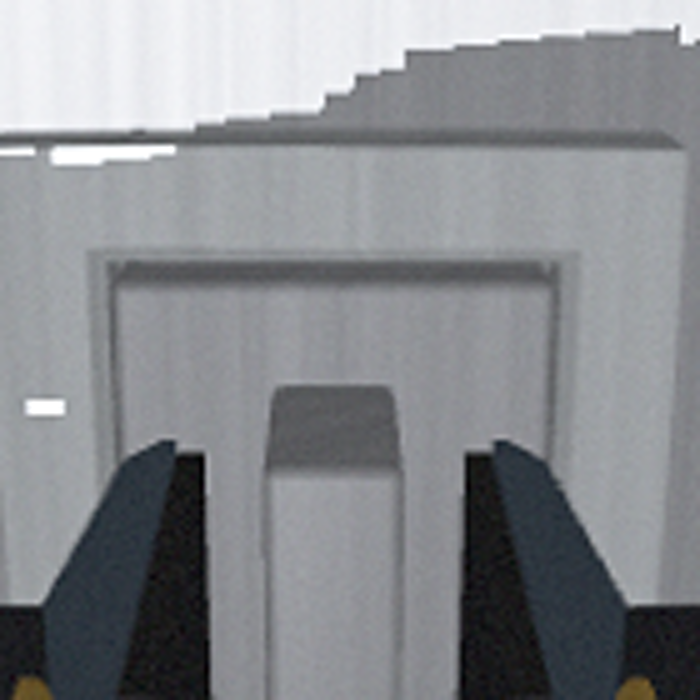

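>>> drive_tool(
  moves=[
    {"tx": 0, "ty": 0, "tz": -1, "rx": 0, "ry": 0, "rz": 0},
    {"tx": 0, "ty": 0, "tz": -2.5, "rx": 0, "ry": 0, "rz": 0},
    {"tx": 0, "ty": 0, "tz": -3.5, "rx": 0, "ry": 0, "rz": 0},
    {"tx": 0, "ty": 0, "tz": -3.5, "rx": 0, "ry": 0, "rz": 0},
    {"tx": 0, "ty": 0, "tz": -1, "rx": 0, "ry": 0, "rz": 0},
  ],
)

```text
time_s: 9.5
tool_pos: [0.6153, -0.0087, 0.1956]
tcp_rot: [0.002, 0.744, 0.668, 0.002]
force: [0.8, -1.2, 0.5]
opening: 0.315
```

```bash
python3 go.py .535 -.356 .2 160;python3 -c "
from h import *
grab('wrist','w7b');grab('side','s7');crop('s7',220,150,360,270,5,'c11')"
```

```text
phi now 83.89; rz first -76.11 deg; then tx -4.33 ty -35.38 tz -0.44 cm
   t before rot: tx -35.38 ty -4.28 tilt deg [ 0.33 -0.04] pos [ 0.6153 -0.0087  0.1956] F [ 0.78 -1.21  0.5 ] t 9.5 open 0.315
```

View pics/w7b.png

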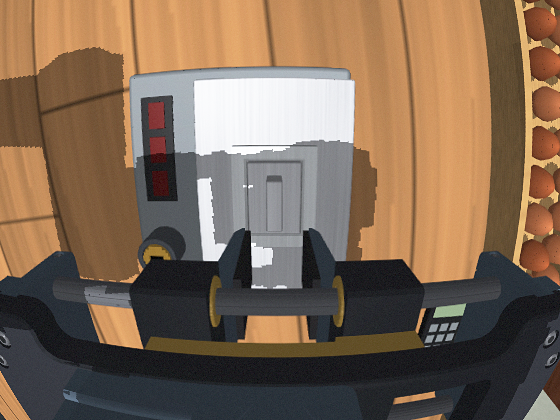

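View pics/c11.png

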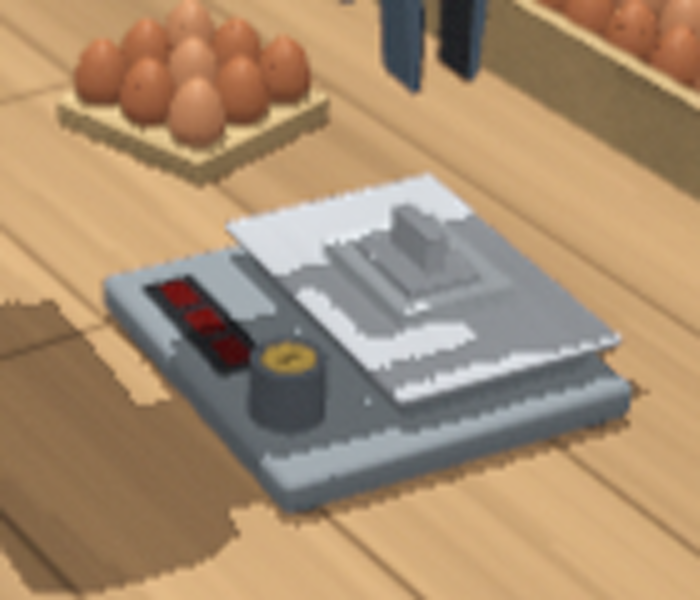

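>>> drive_tool(
  moves=[
    {"tx": -3, "ty": -0.4, "tz": 0, "rx": 0, "ry": 0, "rz": 0},
    {"tx": -4.5, "ty": -0.5, "tz": 0, "rx": 0, "ry": 0, "rz": 0},
    {"tx": -4.5, "ty": -0.5, "tz": 0, "rx": 0, "ry": 0, "rz": 0},
    {"tx": -4.5, "ty": -0.6, "tz": 0, "rx": 0, "ry": 0, "rz": 0},
    {"tx": -4.5, "ty": -0.6, "tz": 0, "rx": 0, "ry": 0, "rz": 0},
  ],
)

```text
time_s: 10.1
tool_pos: [0.564, -0.2159, 0.1897]
tcp_rot: [-0.001, 0.744, 0.668, -0.0]
force: [0.8, 0.5, 0.8]
opening: 0.327
```

>>> drive_tool(
  moves=[
    {"tx": -4.5, "ty": -0.6, "tz": 0, "rx": 0, "ry": 0, "rz": 0},
    {"tx": -4.5, "ty": -0.6, "tz": 0, "rx": 0, "ry": 0, "rz": 0},
    {"tx": -4.5, "ty": -0.5, "tz": 0, "rx": 0, "ry": 0, "rz": -4},
    {"tx": 0, "ty": 0, "tz": 0, "rx": 0, "ry": 0, "rz": -8.5},
    {"tx": 0, "ty": 0, "tz": 0, "rx": 0, "ry": 0, "rz": -8.5},
  ],
)

```text
time_s: 10.6
tool_pos: [0.5328, -0.3481, 0.1893]
tcp_rot: [-0.001, 0.608, 0.794, 0.0]
force: [0.6, 0.4, 0.4]
opening: 0.323
```

>>> drive_tool(
  moves=[
    {"tx": 0, "ty": 0, "tz": 0, "rx": 0, "ry": 0, "rz": -8.5},
    {"tx": 0, "ty": 0, "tz": 0, "rx": 0, "ry": 0, "rz": -8.5},
    {"tx": 0, "ty": 0, "tz": 0, "rx": 0, "ry": 0, "rz": -8.5},
    {"tx": 0, "ty": 0, "tz": 0, "rx": 0, "ry": 0, "rz": -8.5},
    {"tx": 0, "ty": 0, "tz": 0, "rx": 0, "ry": 0, "rz": -8.5},
  ],
)

```text
time_s: 11.1
tool_pos: [0.5334, -0.3465, 0.1895]
tcp_rot: [-0.001, 0.278, 0.961, 0.0]
force: [-1.5, 0.7, 0.5]
opening: 0.319
```

```bash
python3 go.py .535 -.356 .2 160
```

```text
phi now 147.73; rz first -12.27 deg; then tx -0.47 ty -0.83 tz -1.05 cm
   t before rot: tx -0.64 ty -0.71 tilt deg [-0.11  0.09] pos [ 0.5334 -0.3465  0.1895] F [-1.48  0.73  0.51] t 11.1 open 0.319
```

>>> drive_tool(
  moves=[
    {"tx": 0, "ty": -0.8, "tz": 0, "rx": 0, "ry": 0, "rz": -8},
    {"tx": 0, "ty": 0, "tz": 0, "rx": 0, "ry": 0, "rz": -3},
    {"tx": 0, "ty": 0, "tz": 0, "rx": 0, "ry": 0, "rz": 0},
  ],
)

```text
time_s: 11.4
tool_pos: [0.5291, -0.3535, 0.1897]
tcp_rot: [-0.001, 0.187, 0.982, 0.001]
force: [0.5, -0.2, 0.6]
opening: 0.322
```

```bash
python3 go.py .535 -.356 .2 160;python3 -c "
from h import *
grab('wrist','w8')"
```

```text
phi now 158.42; rz first -1.58 deg; then tx -0.64 ty -0.04 tz -1.03 cm
   t before rot: tx -0.64 ty -0.02 tilt deg [-0.1   0.08] pos [ 0.5291 -0.3535  0.1897] F [ 0.46 -0.23  0.59] t 11.4 open 0.322
```

View pics/w8.png

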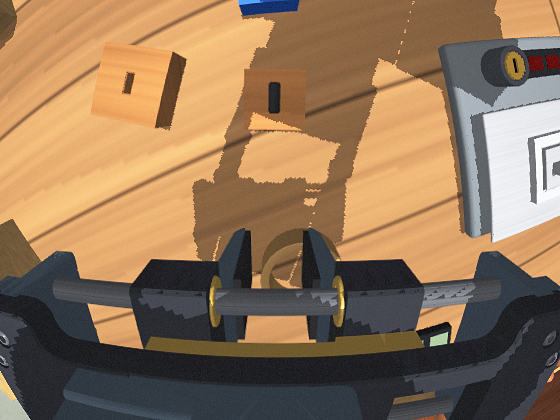

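```bash
python3 -c "
from h import *
crop('w8',235,55,320,140,8,'c12')"
```

```text
(no output)
```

View pics/c12.png

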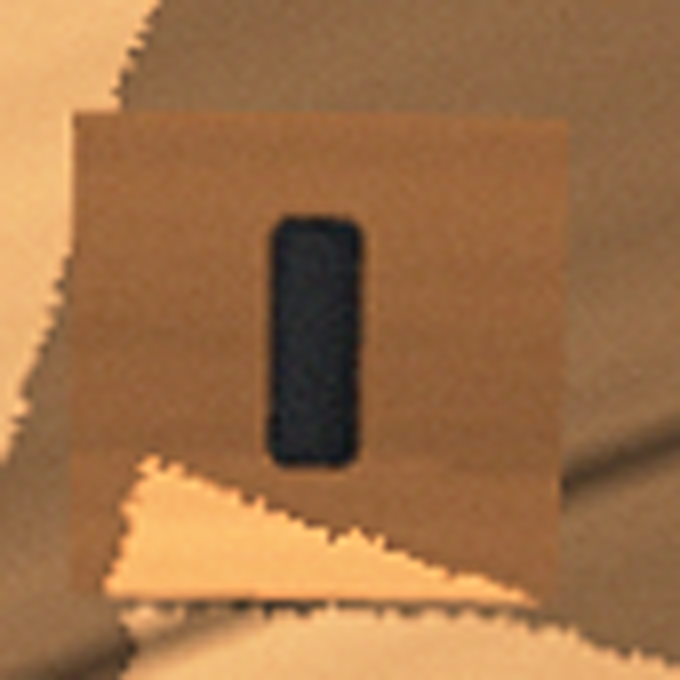

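```bash
python3 - <<'E'
from quad import *
f=load("w8")
quad(f,[(272,216),(364,216),(358,467),(268,467)],.074,8,(235,55))
quad(f,[(75,113),(568,121),(560,603),(72,598)],.04,8,(235,55))
from go import plan
plan(.4404,-.3210,.13,159.3)
E
```

```text
c [ 0.4413 -0.3198  0.074 ] sides mm [ 9.9 27.7  9.8 27.7] edge angles [  68.3  -22.9 -111.7  157.4]
c [ 0.4417 -0.3198  0.04  ] sides mm [59.6 59.7 59.8 60.1] edge angles [  67.4  -22.1 -112.2  157.7]
phi now 158.29; rz first -1.01 deg; then tx 9.46 ty -0.11 tz 5.99 cm
   t before rot: tx 9.44 ty -0.28 tilt deg [-0.09  0.07] pos [ 0.5292 -0.3534  0.1899] F [ 1.01  0.03 -0.06] t 11.45 open 0.319
```

```bash
python3 go.py .4415 -.3198 .1 157.6
```

```text
phi now 158.29; rz first 0.69 deg; then tx 9.39 ty -0.24 tz 8.99 cm
   t before rot: tx 9.38 ty -0.13 tilt deg [-0.09  0.07] pos [ 0.5292 -0.3534  0.1899] F [ 1.01  0.03 -0.06] t 11.45 open 0.319
```

>>> drive_tool(
  moves=[
    {"tx": 2, "ty": -0.1, "tz": 0, "rx": 0, "ry": 0, "rz": 0.7},
    {"tx": 3.2, "ty": -0.1, "tz": 1.5, "rx": 0, "ry": 0, "rz": 0},
    {"tx": 3.2, "ty": 0, "tz": 3, "rx": 0, "ry": 0, "rz": 0},
    {"tx": 1, "ty": 0, "tz": 3, "rx": 0, "ry": 0, "rz": 0},
    {"tx": 0, "ty": 0, "tz": 1, "rx": 0, "ry": 0, "rz": 0},
  ],
)

```text
time_s: 11.95
tool_pos: [0.4395, -0.3183, 0.1037]
tcp_rot: [-0.002, 0.195, 0.981, 0.001]
force: [0.0, -0.1, -0.3]
opening: 0.321
```

>>> drive_tool(
  moves=[
    {"tx": 0, "ty": 0, "tz": 0, "rx": 0, "ry": 0, "rz": 0},
    {"tx": 0, "ty": 0, "tz": 0, "rx": 0, "ry": 0, "rz": 0},
  ],
)

```text
time_s: 12.15
tool_pos: [0.4432, -0.321, 0.1069]
tcp_rot: [0.001, 0.194, 0.981, -0.0]
force: [0.3, 0.1, 1.0]
opening: 0.318
```

```bash
python3 go.py .4415 -.3198 .046 157.6;python3 -c "
from h import *
grab('wrist','w9')"
```

```text
phi now 157.66; rz first 0.06 deg; then tx 0.20 ty 0.04 tz 6.09 cm
   t before rot: tx 0.21 ty 0.04 tilt deg [ 0.06 -0.05] pos [ 0.4432 -0.321   0.1069] F [0.29 0.1  1.03] t 12.15 open 0.318
```

View pics/w9.png

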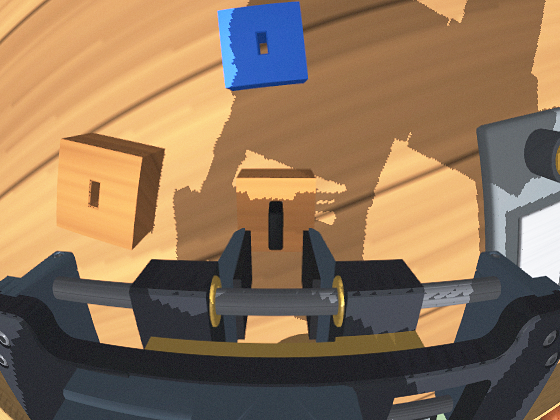

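>>> drive_tool(
  moves=[
    {"tx": 0.2, "ty": 0.04, "tz": 1, "rx": 0, "ry": 0, "rz": 0},
    {"tx": 0, "ty": 0, "tz": 2, "rx": 0, "ry": 0, "rz": 0},
    {"tx": 0, "ty": 0, "tz": 2, "rx": 0, "ry": 0, "rz": 0},
    {"tx": 0, "ty": 0, "tz": 0.7, "rx": 0, "ry": 0, "rz": 0},
    {"tx": 0, "ty": 0, "tz": 0.3, "rx": 0, "ry": 0, "rz": 0},
  ],
)

```text
time_s: 12.7
tool_pos: [0.4402, -0.3189, 0.0456]
tcp_rot: [-0.0, 0.194, 0.981, 0.0]
force: [0.2, 0.7, -0.2]
opening: 0.323
```

>>> drive_tool(
  moves=[
    {"tx": 0, "ty": 0, "tz": 0, "rx": 0, "ry": 0, "rz": 0},
    {"tx": 0, "ty": 0, "tz": 0, "rx": 0, "ry": 0, "rz": 0},
  ],
)

```text
time_s: 12.9
tool_pos: [0.4407, -0.3194, 0.0468]
tcp_rot: [0.0, 0.194, 0.981, -0.0]
force: [1.2, 0.1, 0.1]
opening: 0.322
```

```bash
python3 go.py .4415 -.3198 .046 157.6
```

```text
phi now 157.69; rz first 0.09 deg; then tx -0.09 ty -0.01 tz 0.08 cm
   t before rot: tx -0.09 ty -0.01 tilt deg [ 0.05 -0.04] pos [ 0.4407 -0.3194  0.0468] F [1.24 0.1  0.14] t 12.9 open 0.322
```

Centred within 1 mm. Grip.

>>> drive_tool(
  moves=[
    {"tx": -0.08, "ty": 0, "tz": 0.05, "rx": 0, "ry": 0, "rz": 0},
    {"tx": 0, "ty": 0, "tz": 0, "rx": 0, "ry": 0, "rz": 0},
    {"tx": 0, "ty": 0, "tz": 0, "rx": 0, "ry": 0, "rz": 0},
  ],
)

```text
time_s: 13.2
tool_pos: [0.4411, -0.3195, 0.0459]
tcp_rot: [0.0, 0.194, 0.981, -0.0]
force: [-0.3, -0.6, 1.0]
opening: 0.317
```

>>> drive_tool(
  moves=[
    {"tx": 0, "ty": 0, "tz": 0, "rx": 0, "ry": 0, "rz": 0},
    {"tx": 0, "ty": 0, "tz": 0, "rx": 0, "ry": 0, "rz": 0},
    {"tx": 0, "ty": 0, "tz": 0, "rx": 0, "ry": 0, "rz": 0},
    {"tx": 0, "ty": 0, "tz": 0, "rx": 0, "ry": 0, "rz": 0},
  ],
  jaw=0,
  squeeze=55,
)

```text
time_s: 13.6
tool_pos: [0.4409, -0.3194, 0.0456]
tcp_rot: [-0.0, 0.194, 0.981, -0.0]
force: [-1.4, -2.1, 1.7]
opening: 0.109
```

```bash
python3 go.py .4415 -.3198 .046 157.6
```

```text
phi now 157.69; rz first 0.09 deg; then tx -0.07 ty -0.01 tz -0.04 cm
   t before rot: tx -0.07 ty -0.01 tilt deg [-0.   -0.01] pos [ 0.4409 -0.3194  0.0456] F [-1.37 -2.1   1.73] t 13.6 open 0.109
```

>>> drive_tool(
  moves=[
    {"tx": 0, "ty": 0, "tz": -0.5, "rx": 0, "ry": 0, "rz": 0},
    {"tx": 0, "ty": 0, "tz": -1.5, "rx": 0, "ry": 0, "rz": 0},
    {"tx": 0, "ty": 0, "tz": -2.5, "rx": 0, "ry": 0, "rz": 0},
    {"tx": 0, "ty": 0, "tz": -3, "rx": 0, "ry": 0, "rz": 0},
    {"tx": 0, "ty": 0, "tz": -3, "rx": 0, "ry": 0, "rz": 0},
  ],
)

```text
time_s: 14.1
tool_pos: [0.4408, -0.319, 0.1519]
tcp_rot: [-0.0, 0.194, 0.981, 0.0]
force: [-0.1, 0.3, -0.3]
opening: 0.106
```

>>> drive_tool(
  moves=[
    {"tx": 0, "ty": 0, "tz": -1, "rx": 0, "ry": 0, "rz": 0},
    {"tx": 0, "ty": 0, "tz": 0, "rx": 0, "ry": 0, "rz": 0},
    {"tx": 0, "ty": 0, "tz": 0, "rx": 0, "ry": 0, "rz": 0},
  ],
)

```text
time_s: 14.4
tool_pos: [0.4406, -0.319, 0.1598]
tcp_rot: [-0.0, 0.194, 0.981, 0.0]
force: [-0.4, -1.0, -1.2]
opening: 0.105
```

```bash
python3 go.py .583 -.068 .16 174;python3 -c "
from h import *
grab('wrist','w10')"
```

```text
phi now 157.68; rz first -16.32 deg; then tx -11.54 ty 26.45 tz -0.02 cm
   t before rot: tx -3.64 ty 28.62 tilt deg [-0.04  0.04] pos [ 0.4406 -0.319   0.1598] F [-0.43 -0.95 -1.24] t 14.4 open 0.105
```

View pics/w10.png

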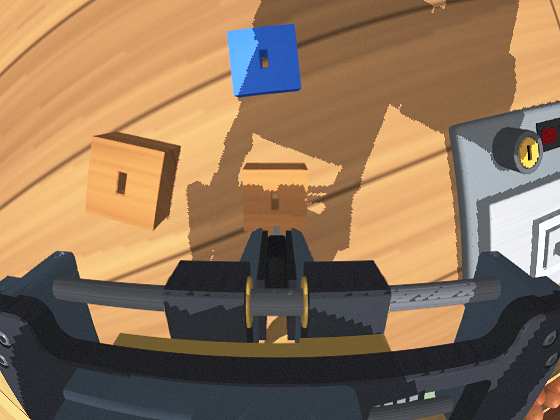

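>>> drive_tool(
  moves=[
    {"tx": -0.4, "ty": 3, "tz": 0, "rx": 0, "ry": 0, "rz": 0},
    {"tx": -0.6, "ty": 4.5, "tz": 0, "rx": 0, "ry": 0, "rz": 0},
    {"tx": -0.6, "ty": 4.5, "tz": 0, "rx": 0, "ry": 0, "rz": 0},
    {"tx": -0.6, "ty": 4.5, "tz": 0, "rx": 0, "ry": 0, "rz": 0},
    {"tx": -0.6, "ty": 4.5, "tz": 0, "rx": 0, "ry": 0, "rz": 0},
  ],
)

```text
time_s: 14.95
tool_pos: [0.5466, -0.1338, 0.1592]
tcp_rot: [-0.001, 0.194, 0.981, 0.0]
force: [0.5, -1.8, -0.2]
opening: 0.107
```

>>> drive_tool(
  moves=[
    {"tx": -0.6, "ty": 4.5, "tz": 0, "rx": 0, "ry": 0, "rz": 0},
    {"tx": -0.2, "ty": 2.5, "tz": 0, "rx": 0, "ry": 0, "rz": -5},
    {"tx": 0, "ty": 0, "tz": 0, "rx": 0, "ry": 0, "rz": -8},
    {"tx": 0, "ty": 0, "tz": 0, "rx": 0, "ry": 0, "rz": -3.3},
    {"tx": 0, "ty": 0, "tz": 0, "rx": 0, "ry": 0, "rz": 0},
  ],
)

```text
time_s: 15.45
tool_pos: [0.58, -0.0735, 0.1591]
tcp_rot: [-0.001, 0.052, 0.999, 0.0]
force: [0.0, 0.1, -1.1]
opening: 0.105
```

```bash
python3 go.py .583 -.068 .16 174;python3 -c "
from h import *
grab('wrist','w11')"
```

```text
phi now 174.07; rz first 0.07 deg; then tx -0.24 ty 0.58 tz -0.09 cm
   t before rot: tx -0.24 ty 0.58 tilt deg [-0.14  0.03] pos [ 0.58   -0.0735  0.1591] F [ 0.01  0.11 -1.13] t 15.45 open 0.105
```

View pics/w11.png

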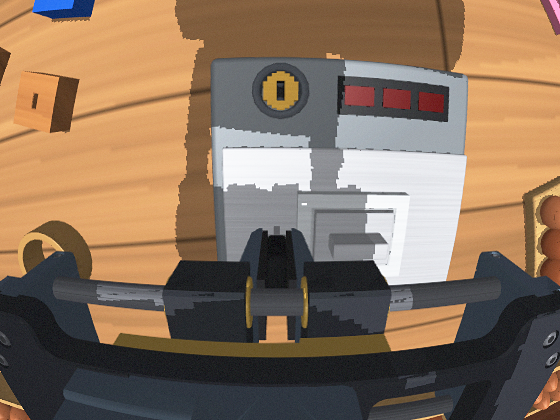

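```bash
python3 -c "
from h import *
crop('w11',240,50,320,130,8,'c13');crop('w11',240,215,310,275,9,'c14')"
```

```text
(no output)
```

View pics/c13.png

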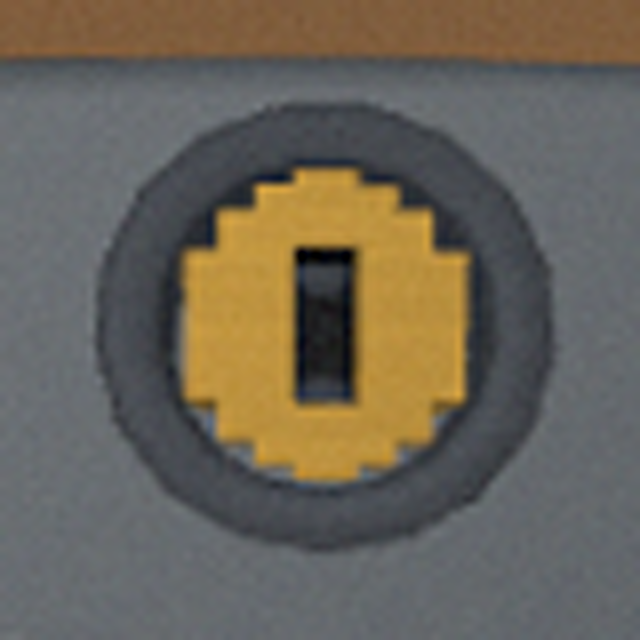

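View pics/c14.png

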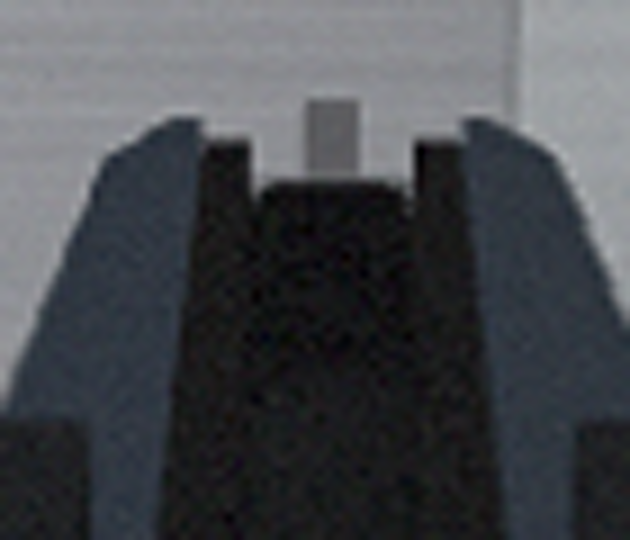

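```bash
python3 - <<'E'
from quad import *
from go import plan
f=load("w11")
s=arm.sense(); T=toolT(s)
c=quad(f,[(294,245),(356,245),(354,404),(295,404)],.07,8,(240,50))
print("barrel",at(f,325/8+240,324/8+50,.07))
for p in[(.007,-.002,.0326),(.007,.002,.0326),(.0,.002,.0396),(.012,-.005,.0056),(.012,.005,.0056),(.014,-.005,-.0284),(.014,.005,-.0284)]:
    print(p,((proj(f,(T@np.r_[p,1])[:3])-[240,215])*9).round(0))
for u in (308,357): print("blade",(np.linalg.inv(T)@np.r_[at(f,u/9+240,100/9+215,s['tool_pos'][2]-.0326),1])[:3])
plan(c[0],c[1],.13,174)
E
```

```text
c [ 0.4824 -0.0594  0.07  ] sides mm [ 6.1 15.9  5.8 15.9] edge angles [ 84.3  -6.6 -95.8 174.4]
barrel [ 0.4824184  -0.05934558  0.07      ]
(0.007, -0.002, 0.0326) [288. 101.]
(0.007, 0.002, 0.0326) [342. 102.]
(0.0, 0.002, 0.0396) [341. 155.]
(0.012, -0.005, 0.0056) [236. 174.]
(0.012, 0.005, 0.0056) [391. 175.]
(0.014, -0.005, -0.0284) [217. 375.]
(0.014, 0.005, -0.0284) [403. 375.]
blade [ 0.00711371 -0.00051246  0.032615  ]
blade [0.00712396 0.00310605 0.03261605]
phi now 173.90; rz first -0.10 deg; then tx 9.86 ty 0.41 tz 2.93 cm
   t before rot: tx 9.85 ty 0.40 tilt deg [-0.12  0.03] pos [ 0.58   -0.0738  0.1593] F [-0.12  0.78 -0.45] t 15.5 open 0.107
```

>>> drive_tool(
  moves=[
    {"tx": 2, "ty": 0.1, "tz": 0, "rx": 0, "ry": 0, "rz": 0},
    {"tx": 3.5, "ty": 0.2, "tz": 0, "rx": 0, "ry": 0, "rz": 0},
    {"tx": 3.3, "ty": 0.03, "tz": 0.5, "rx": 0, "ry": 0, "rz": 0},
    {"tx": 1, "ty": 0, "tz": 2, "rx": 0, "ry": 0, "rz": 0},
    {"tx": 0, "ty": 0, "tz": 1, "rx": 0, "ry": 0, "rz": 0},
  ],
)

```text
time_s: 16.0
tool_pos: [0.4813, -0.0602, 0.1244]
tcp_rot: [-0.001, 0.054, 0.999, 0.0]
force: [0.6, 0.4, 0.3]
opening: 0.103
```

>>> drive_tool(
  moves=[
    {"tx": 0, "ty": 0, "tz": 0, "rx": 0, "ry": 0, "rz": 0},
    {"tx": 0, "ty": 0, "tz": 0, "rx": 0, "ry": 0, "rz": 0},
    {"tx": 0, "ty": 0, "tz": 0, "rx": 0, "ry": 0, "rz": 0},
  ],
)

```text
time_s: 16.3
tool_pos: [0.4846, -0.0607, 0.126]
tcp_rot: [0.001, 0.053, 0.999, -0.0]
force: [-0.4, 0.4, -0.9]
opening: 0.106
```

```bash
python3 go.py .4824 -.0594 .113 174;python3 -c "
from h import *
grab('wrist','w12');crop('w12',220,170,330,270,7,'c15')"
```

```text
phi now 173.96; rz first -0.04 deg; then tx 0.23 ty 0.10 tz 1.30 cm
   t before rot: tx 0.24 ty 0.10 tilt deg [ 0.06 -0.01] pos [ 0.4846 -0.0607  0.126 ] F [-0.4   0.36 -0.92] t 16.3 open 0.106
```

View pics/c15.png

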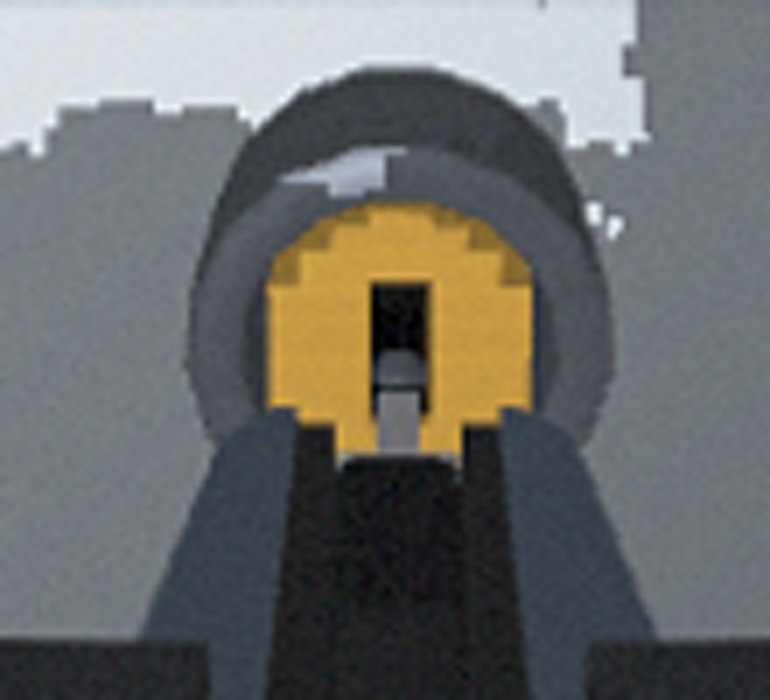

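```bash
cat > kw.py <<'E'
from h import *
def kw(name,near,corner,k,o,ztcp=None):
    # near=(uL,uR,v) keyway near edge; corner=(uL,uR,v) blade front at start of point; tool-frame via same camera
    f=load(name); s=arm.sense(); T=toolT(s); zt=s["tool_pos"][2] if ztcp is None else ztcp
    f=dict(f); import numpy as np
    fr=imaging_tc(); g=dict(f); g["T"]=fr
    def tl(u,v,z): # z tool depth
        o_,d=ray(g,u/k+o[0],v/k+o[1]); return (o_+d*(z-o_[2])/d[2])*1000
    N=[tl(u,near[2],zt-.07) for u in near[:2]]; C=[tl(u,corner[2],.0326) for u in corner[:2]]
    print("keyway near",np.round(N,2).tolist(),"blade",np.round(C,2).tolist())
    print("keyway centre tool x %.2f y %.2f; blade x %.2f y %.2f; move tx %.2f ty %.2f mm"%(N[0][0]-8,(N[0][1]+N[1][1])/2,C[0][0]-7,(C[0][1]+C[1][1])/2,N[0][0]-8-C[0][0]+7,(N[0][1]+N[1][1]-C[0][1]-C[1][1])/2))
def imaging_tc():
    return np.load("wrist0.npz")["tool_from_camera"]
E
python3 -c "
from kw import *
kw('w12',(372,430,283),(378,420,387),7,(220,170))"
```

```text
keyway near [[10.67, -1.83, 56.02], [10.67, 4.22, 56.02]] blade [[7.74, -1.05, 32.6], [7.74, 2.94, 32.6]]
keyway centre tool x 2.67 y 1.19; blade x 0.74 y 0.95; move tx 1.92 ty 0.24 mm
```

>>> drive_tool(
  moves=[
    {"tx": 0.2, "ty": 0.03, "tz": 0.3, "rx": 0, "ry": 0, "rz": 0},
    {"tx": 0, "ty": 0, "tz": 0.5, "rx": 0, "ry": 0, "rz": 0},
    {"tx": 0, "ty": 0, "tz": 0.3, "rx": 0, "ry": 0, "rz": 0},
    {"tx": 0, "ty": 0, "tz": 0, "rx": 0, "ry": 0, "rz": 0},
    {"tx": 0, "ty": 0, "tz": 0, "rx": 0, "ry": 0, "rz": 0},
  ],
)

```text
time_s: 16.85
tool_pos: [0.4815, -0.0599, 0.1145]
tcp_rot: [-0.0, 0.052, 0.999, 0.0]
force: [-0.4, 0.3, -0.2]
opening: 0.104
```

```bash
python3 go.py .4824 -.0594 .113 174;python3 -c "
from h import *
grab('wrist','w13');crop('w13',235,185,320,260,9,'c16')"
```

```text
phi now 173.98; rz first -0.02 deg; then tx -0.08 ty 0.06 tz 0.15 cm
   t before rot: tx -0.08 ty 0.06 tilt deg [-0.01  0.  ] pos [ 0.4815 -0.0599  0.1145] F [-0.38  0.26 -0.18] t 16.85 open 0.104
```

View pics/c16.png

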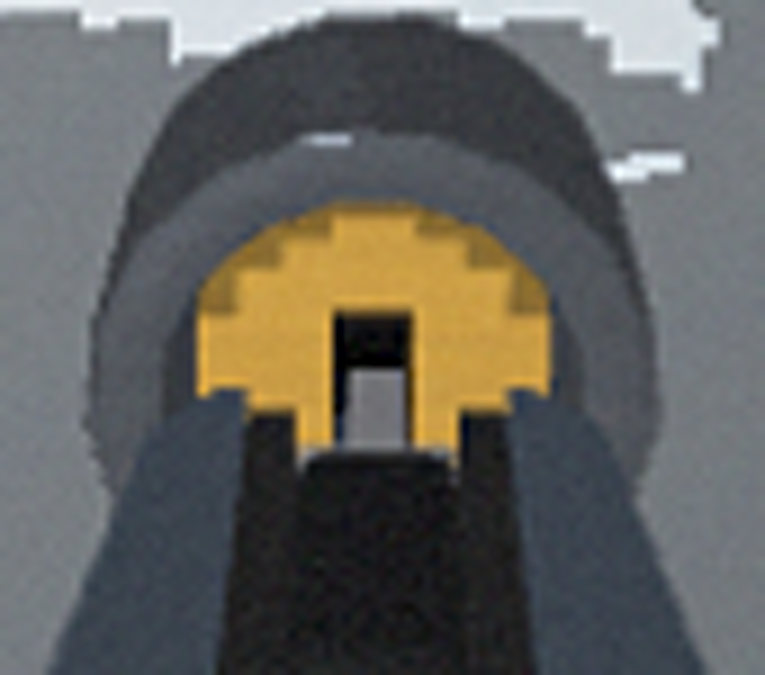

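```bash
python3 -c "
from kw import *
kw('w13',(333,412,312),(349,405,368),9,(235,185))"
```

```text
keyway near [[7.5, -2.53, 44.63], [7.5, 3.61, 44.63]] blade [[7.32, -1.19, 32.6], [7.32, 2.94, 32.6]]
keyway centre tool x -0.50 y 0.54; blade x 0.32 y 0.87; move tx -0.82 ty -0.33 mm
```

>>> drive_tool(
  moves=[
    {"tx": -0.08, "ty": -0.03, "tz": 0, "rx": 0, "ry": 0, "rz": 0},
    {"tx": 0, "ty": 0, "tz": 0.2, "rx": 0, "ry": 0, "rz": 0},
    {"tx": 0, "ty": 0, "tz": 0.2, "rx": 0, "ry": 0, "rz": 0},
    {"tx": 0, "ty": 0, "tz": 0.2, "rx": 0, "ry": 0, "rz": 0},
    {"tx": 0, "ty": 0, "tz": 0, "rx": 0, "ry": 0, "rz": 0},
  ],
)

```text
time_s: 17.4
tool_pos: [0.4821, -0.0603, 0.1083]
tcp_rot: [-0.0, 0.052, 0.999, 0.0]
force: [-0.2, 0.2, -0.0]
opening: 0.104
```

```bash
python3 go.py .4824 -.0594 .113 174;python3 -c "
from h import *
grab('wrist','w14');crop('w14',235,185,320,260,9,'c17')"
```

```text
phi now 173.98; rz first -0.02 deg; then tx -0.02 ty 0.09 tz -0.47 cm
   t before rot: tx -0.02 ty 0.09 tilt deg [-0.03  0.01] pos [ 0.4821 -0.0603  0.1083] F [-0.24  0.23 -0.  ] t 17.4 open 0.104
```

View pics/c17.png

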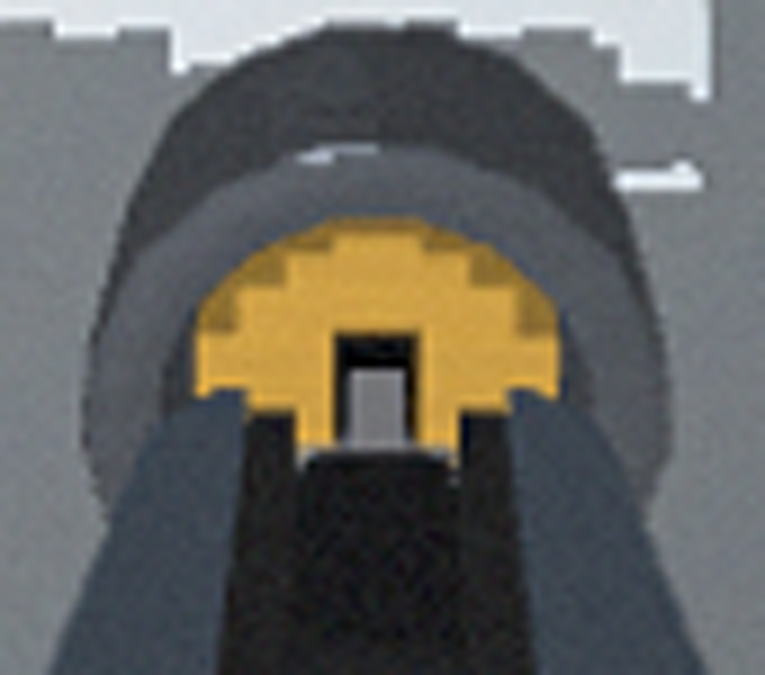

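```bash
python3 -c "
from kw import *
kw('w14',(334,418,332),(349,405,368),9,(235,185))"
```

```text
keyway near [[8.06, -2.37, 38.44], [8.06, 3.99, 38.44]] blade [[7.32, -1.19, 32.6], [7.32, 2.94, 32.6]]
keyway centre tool x 0.06 y 0.81; blade x 0.32 y 0.87; move tx -0.26 ty -0.07 mm
```

Well aligned. Lower on.

>>> drive_tool(
  moves=[
    {"tx": -0.02, "ty": 0, "tz": 0.15, "rx": 0, "ry": 0, "rz": 0},
    {"tx": 0, "ty": 0, "tz": 0.2, "rx": 0, "ry": 0, "rz": 0},
    {"tx": 0, "ty": 0, "tz": 0.2, "rx": 0, "ry": 0, "rz": 0},
    {"tx": 0, "ty": 0, "tz": 0.2, "rx": 0, "ry": 0, "rz": 0},
    {"tx": 0, "ty": 0, "tz": 0, "rx": 0, "ry": 0, "rz": 0},
  ],
)

```text
time_s: 17.95
tool_pos: [0.4823, -0.0603, 0.1008]
tcp_rot: [-0.0, 0.052, 0.999, 0.0]
force: [-0.1, -0.8, 0.7]
opening: 0.103
```

>>> drive_tool(
  moves=[
    {"tx": 0, "ty": 0, "tz": 0.1, "rx": 0, "ry": 0, "rz": 0},
    {"tx": 0, "ty": 0, "tz": 0.1, "rx": 0, "ry": 0, "rz": 0},
    {"tx": 0, "ty": 0, "tz": 0.1, "rx": 0, "ry": 0, "rz": 0},
    {"tx": 0, "ty": 0, "tz": 0.1, "rx": 0, "ry": 0, "rz": 0},
    {"tx": 0, "ty": 0, "tz": 0.1, "rx": 0, "ry": 0, "rz": 0},
  ],
)

```text
time_s: 18.45
tool_pos: [0.4825, -0.0603, 0.096]
tcp_rot: [-0.0, 0.052, 0.999, 0.0]
force: [-0.0, 0.3, -0.6]
opening: 0.11
```

>>> drive_tool(
  moves=[
    {"tx": 0, "ty": 0, "tz": 0.1, "rx": 0, "ry": 0, "rz": 0},
    {"tx": 0, "ty": 0, "tz": 0.1, "rx": 0, "ry": 0, "rz": 0},
    {"tx": 0, "ty": 0, "tz": 0.1, "rx": 0, "ry": 0, "rz": 0},
  ],
)

```text
time_s: 18.75
tool_pos: [0.4825, -0.0603, 0.093]
tcp_rot: [-0.0, 0.052, 0.999, 0.0]
force: [0.0, -0.4, 1.3]
opening: 0.107
```

>>> drive_tool(
  moves=[
    {"tx": 0, "ty": 0, "tz": 0.1, "rx": 0, "ry": 0, "rz": 0},
    {"tx": 0, "ty": 0, "tz": 0.1, "rx": 0, "ry": 0, "rz": 0},
    {"tx": 0, "ty": 0, "tz": 0.1, "rx": 0, "ry": 0, "rz": 0},
  ],
)

```text
time_s: 19.05
tool_pos: [0.4827, -0.0604, 0.0909]
tcp_rot: [0.0, 0.052, 0.999, -0.0]
force: [-4.4, 0.3, 5.4]
opening: 0.107
```

>>> drive_tool(
  moves=[
    {"tx": 0, "ty": 0, "tz": 0.1, "rx": 0, "ry": 0, "rz": 0},
    {"tx": 0, "ty": 0, "tz": 0.1, "rx": 0, "ry": 0, "rz": 0},
    {"tx": 0, "ty": 0, "tz": 0.1, "rx": 0, "ry": 0, "rz": 0},
  ],
)

```text
time_s: 19.35
tool_pos: [0.4817, -0.0602, 0.0868]
tcp_rot: [-0.001, 0.052, 0.999, 0.0]
force: [-4.6, 0.8, 1.8]
opening: 0.104
```

>>> drive_tool(
  moves=[
    {"tx": 0, "ty": 0, "tz": 0.1, "rx": 0, "ry": 0, "rz": 0},
    {"tx": 0, "ty": 0, "tz": 0.1, "rx": 0, "ry": 0, "rz": 0},
    {"tx": 0, "ty": 0, "tz": 0.1, "rx": 0, "ry": 0, "rz": 0},
  ],
)

```text
time_s: 19.65
tool_pos: [0.4822, -0.0602, 0.0839]
tcp_rot: [-0.0, 0.052, 0.999, 0.0]
force: [-5.0, -0.4, 1.2]
opening: 0.109
```

>>> drive_tool(
  moves=[
    {"tx": 0.03, "ty": 0, "tz": 0.1, "rx": 0, "ry": 0, "rz": 0},
    {"tx": 0, "ty": 0, "tz": 0.1, "rx": 0, "ry": 0, "rz": 0},
    {"tx": 0, "ty": 0, "tz": 0.1, "rx": 0, "ry": 0, "rz": 0},
  ],
)

```text
time_s: 19.95
tool_pos: [0.4826, -0.0604, 0.0812]
tcp_rot: [0.0, 0.053, 0.999, -0.0]
force: [-4.0, 0.4, 6.0]
opening: 0.104
```

>>> drive_tool(
  moves=[
    {"tx": 0, "ty": 0, "tz": 0.1, "rx": 0, "ry": 0, "rz": 0},
    {"tx": 0, "ty": 0, "tz": 0.1, "rx": 0, "ry": 0, "rz": 0},
    {"tx": 0, "ty": 0, "tz": 0.1, "rx": 0, "ry": 0, "rz": 0},
  ],
)

```text
time_s: 20.25
tool_pos: [0.4828, -0.0605, 0.0783]
tcp_rot: [0.001, 0.052, 0.999, -0.0]
force: [-4.1, 0.3, 3.4]
opening: 0.107
```

```bash
python3 go.py .4824 -.0594 .0756 174
```

```text
phi now 173.98; rz first -0.02 deg; then tx 0.05 ty 0.10 tz 0.27 cm
   t before rot: tx 0.05 ty 0.10 tilt deg [ 0.07 -0.02] pos [ 0.4828 -0.0605  0.0783] F [-4.06  0.29  3.43] t 20.25 open 0.107
```

>>> drive_tool(
  moves=[
    {"tx": 0.03, "ty": 0, "tz": 0.1, "rx": 0, "ry": 0, "rz": 0},
    {"tx": 0, "ty": 0, "tz": 0.1, "rx": 0, "ry": 0, "rz": 0},
    {"tx": 0, "ty": 0, "tz": 0, "rx": 0, "ry": 0, "rz": 0},
  ],
)

```text
time_s: 20.55
tool_pos: [0.4825, -0.0604, 0.0761]
tcp_rot: [0.001, 0.052, 0.999, -0.0]
force: [1.0, 0.5, -1.7]
opening: 0.107
```

>>> drive_tool(
  moves=[
    {"tx": 0, "ty": 0, "tz": 0.05, "rx": 0, "ry": 0, "rz": 0},
    {"tx": 0, "ty": 0, "tz": 0.05, "rx": 0, "ry": 0, "rz": 0},
    {"tx": 0, "ty": 0, "tz": 0, "rx": 0, "ry": 0, "rz": 0},
  ],
)

```text
time_s: 20.85
tool_pos: [0.4826, -0.0604, 0.0755]
tcp_rot: [0.001, 0.052, 0.999, -0.0]
force: [0.1, -0.3, 8.7]
opening: 0.105
```

>>> drive_tool(
  moves=[
    {"tx": 0, "ty": 0, "tz": 0.05, "rx": 0, "ry": 0, "rz": 0},
    {"tx": 0, "ty": 0, "tz": 0, "rx": 0, "ry": 0, "rz": 0},
  ],
)

```text
time_s: 21.05
tool_pos: [0.4826, -0.0605, 0.0754]
tcp_rot: [0.001, 0.052, 0.999, -0.0]
force: [-2.5, -0.6, 18.8]
opening: 0.108
```

```bash
python3 -c "
from h import *
grab('wrist','w15');crop('w15',235,185,320,260,9,'c18');grab('side','s15');crop('s15',230,170,350,260,6,'c19')"
```

```text
(no output)
```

View pics/c18.png

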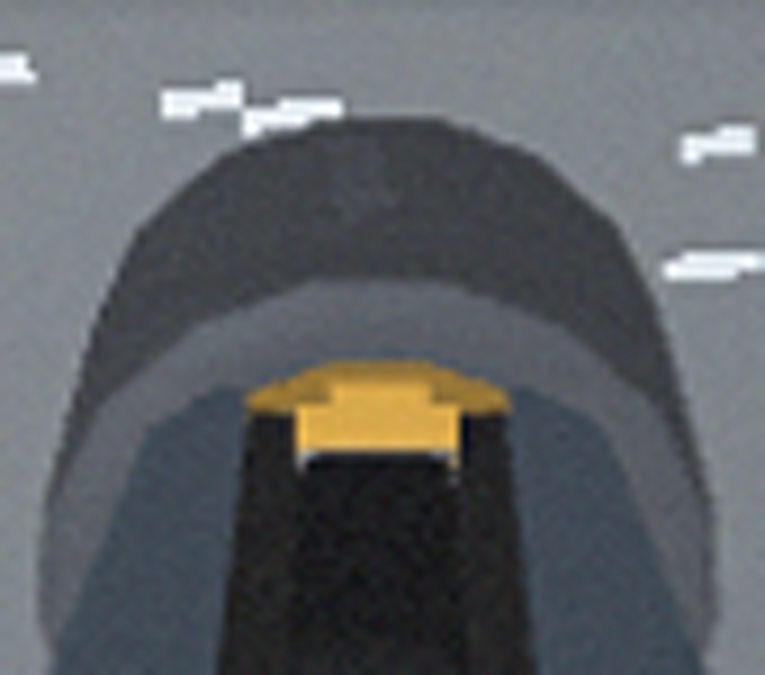

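View pics/c19.png

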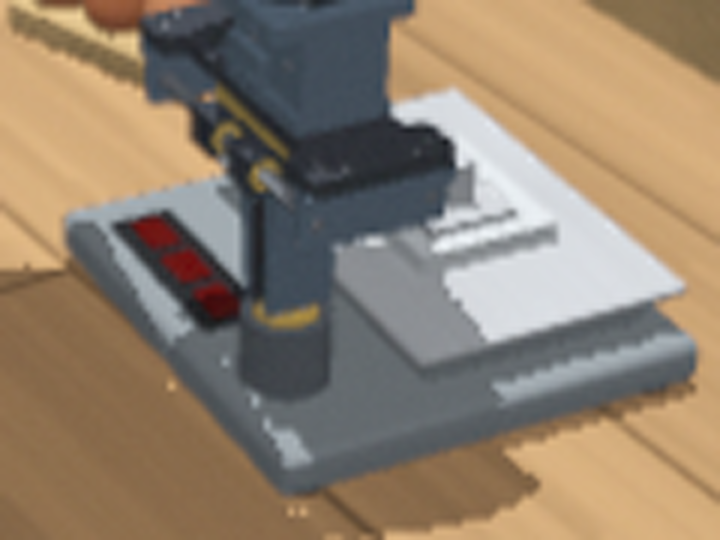

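>>> drive_tool(
  moves=[
    {"tx": 0, "ty": 0, "tz": -0.05, "rx": 0, "ry": 0, "rz": 3},
    {"tx": 0, "ty": 0, "tz": 0, "rx": 0, "ry": 0, "rz": 5},
    {"tx": 0, "ty": 0, "tz": 0, "rx": 0, "ry": 0, "rz": 5},
    {"tx": 0, "ty": 0, "tz": 0, "rx": 0, "ry": 0, "rz": 5},
    {"tx": 0, "ty": 0, "tz": 0, "rx": 0, "ry": 0, "rz": 5},
  ],
)

```text
time_s: 21.65
tool_pos: [0.4825, -0.0605, 0.0755]
tcp_rot: [0.001, 0.252, 0.968, -0.0]
force: [0.7, -1.7, 8.7]
opening: 0.107
```

```bash
python3 go.py .4824 -.0594 .0756 174; python3 -c "
from h import *
print(arm.sense()['moment'])"
```

```text
phi now 150.78; rz first -23.22 deg; then tx 0.02 ty 0.11 tz -0.01 cm
   t before rot: tx 0.06 ty 0.09 tilt deg [ 0.08 -0.03] pos [ 0.4825 -0.0605  0.0755] F [ 0.72 -1.69  8.67] t 21.65 open 0.107
[-0.28365402 -0.04651743  0.00850039]
```

>>> drive_tool(
  moves=[
    {"tx": 0, "ty": 0, "tz": 0, "rx": 0, "ry": 0, "rz": 5},
    {"tx": 0, "ty": 0, "tz": 0, "rx": 0, "ry": 0, "rz": 5},
    {"tx": 0, "ty": 0, "tz": 0, "rx": 0, "ry": 0, "rz": 5},
    {"tx": 0, "ty": 0, "tz": 0, "rx": 0, "ry": 0, "rz": 5},
    {"tx": 0, "ty": 0, "tz": 0, "rx": 0, "ry": 0, "rz": 5},
  ],
)

```text
time_s: 22.15
tool_pos: [0.4824, -0.0605, 0.0755]
tcp_rot: [0.001, 0.456, 0.89, 0.0]
force: [-1.4, -2.4, 9.6]
opening: 0.108
```

>>> drive_tool(
  moves=[
    {"tx": 0, "ty": 0, "tz": 0, "rx": 0, "ry": 0, "rz": 5},
    {"tx": 0, "ty": 0, "tz": 0, "rx": 0, "ry": 0, "rz": 5},
    {"tx": 0, "ty": 0, "tz": 0, "rx": 0, "ry": 0, "rz": 5},
    {"tx": 0, "ty": 0, "tz": 0, "rx": 0, "ry": 0, "rz": 5},
    {"tx": 0, "ty": 0, "tz": 0, "rx": 0, "ry": 0, "rz": 5},
  ],
)

```text
time_s: 22.65
tool_pos: [0.4823, -0.0605, 0.0755]
tcp_rot: [0.001, 0.637, 0.77, 0.0]
force: [-1.3, -2.9, 9.6]
opening: 0.109
```

>>> drive_tool(
  moves=[
    {"tx": 0, "ty": 0, "tz": 0, "rx": 0, "ry": 0, "rz": 5},
    {"tx": 0, "ty": 0, "tz": 0, "rx": 0, "ry": 0, "rz": 5},
    {"tx": 0, "ty": 0, "tz": 0, "rx": 0, "ry": 0, "rz": 5},
    {"tx": 0, "ty": 0, "tz": 0, "rx": 0, "ry": 0, "rz": 0},
  ],
)

```text
time_s: 23.05
tool_pos: [0.4822, -0.0605, 0.0755]
tcp_rot: [0.0, 0.733, 0.681, 0.0]
force: [-2.6, -1.2, 10.8]
opening: 0.107
```

```bash
python3 go.py .4824 -.0594 .0756 174; python3 -c "
from h import *
print(arm.sense()['moment'])"
```

```text
phi now 85.80; rz first -88.20 deg; then tx -0.01 ty 0.11 tz -0.01 cm
   t before rot: tx 0.11 ty 0.01 tilt deg [ 0.05 -0.03] pos [ 0.4822 -0.0605  0.0755] F [-2.58 -1.17 10.83] t 23.05 open 0.107
[-0.49191103  0.31011378 -0.0122097 ]
```

>>> drive_tool(
  moves=[
    {"tx": 0, "ty": 0, "tz": 0, "rx": 0, "ry": 0, "rz": 4},
    {"tx": 0, "ty": 0, "tz": 0, "rx": 0, "ry": 0, "rz": 4},
    {"tx": 0, "ty": 0, "tz": 0, "rx": 0, "ry": 0, "rz": 0},
  ],
)

```text
time_s: 23.35
tool_pos: [0.4823, -0.0605, 0.0755]
tcp_rot: [0.0, 0.778, 0.628, 0.0]
force: [-1.5, -2.0, 9.8]
opening: 0.111
```

```bash
python3 go.py .4824 -.0594 .0756 174; python3 -c "
from h import *
s=arm.sense();print(s['moment'],s['effort'])"
```

```text
phi now 77.83; rz first -96.17 deg; then tx 0.00 ty 0.11 tz -0.01 cm
   t before rot: tx 0.11 ty -0.01 tilt deg [ 0.05 -0.03] pos [ 0.4823 -0.0605  0.0755] F [-1.47 -2.02  9.78] t 23.35 open 0.111
[-0.4621362   0.31491953  0.06062905] [  0.79801736 -67.74687052 -20.41597724   0.59401425  -0.15087672
   1.95917778]
```

>>> drive_tool(
  moves=[
    {"tx": 0, "ty": 0, "tz": 0, "rx": 0, "ry": 0, "rz": 3},
    {"tx": 0, "ty": 0, "tz": 0, "rx": 0, "ry": 0, "rz": 2},
    {"tx": 0, "ty": 0, "tz": 0, "rx": 0, "ry": 0, "rz": 0},
  ],
)

```text
time_s: 23.65
tool_pos: [0.4824, -0.0605, 0.0755]
tcp_rot: [0.001, 0.804, 0.594, 0.0]
force: [-0.8, -1.4, 9.2]
opening: 0.107
```

```bash
python3 go.py .4824 -.0594 .0756 174; python3 -c "
from h import *
s=arm.sense();print(s['moment'],s['effort'])"
```

```text
phi now 72.91; rz first -101.09 deg; then tx 0.02 ty 0.11 tz -0.01 cm
   t before rot: tx 0.10 ty -0.04 tilt deg [ 0.07 -0.03] pos [ 0.4824 -0.0605  0.0755] F [-0.83 -1.44  9.23] t 23.65 open 0.107
[-0.43518409  0.04744685  0.06663999] [  0.60620008 -68.04757833 -20.07365942   0.46347577   0.13144895
   1.04872864]
```

>>> drive_tool(
  moves=[
    {"tx": 0, "ty": 0, "tz": 0, "rx": 0, "ry": 0, "rz": 2},
    {"tx": 0, "ty": 0, "tz": 0, "rx": 0, "ry": 0, "rz": 2},
    {"tx": 0, "ty": 0, "tz": 0, "rx": 0, "ry": 0, "rz": 0},
  ],
)

```text
time_s: 23.95
tool_pos: [0.4825, -0.0606, 0.0755]
tcp_rot: [0.001, 0.824, 0.566, 0.0]
force: [-0.8, -2.2, 8.4]
opening: 0.105
```

```bash
python3 go.py .4824 -.0594 .0756 174; python3 -c "
from h import *
s=arm.sense();print(s['moment'],s['effort'])
grab('wrist','w16');crop('w16',220,185,335,270,7,'c20');grab('side','s16');crop('s16',230,170,350,260,6,'c21')"
```

```text
phi now 68.94; rz first -105.06 deg; then tx 0.03 ty 0.12 tz -0.01 cm
   t before rot: tx 0.11 ty -0.06 tilt deg [ 0.08 -0.04] pos [ 0.4825 -0.0606  0.0755] F [-0.79 -2.16  8.42] t 23.95 open 0.105
[-0.52345124  0.05348671  0.35305469] [  0.62184406 -68.18673134 -19.99688566   0.82864987   0.18525916
   1.27643779]
```

View pics/c20.png

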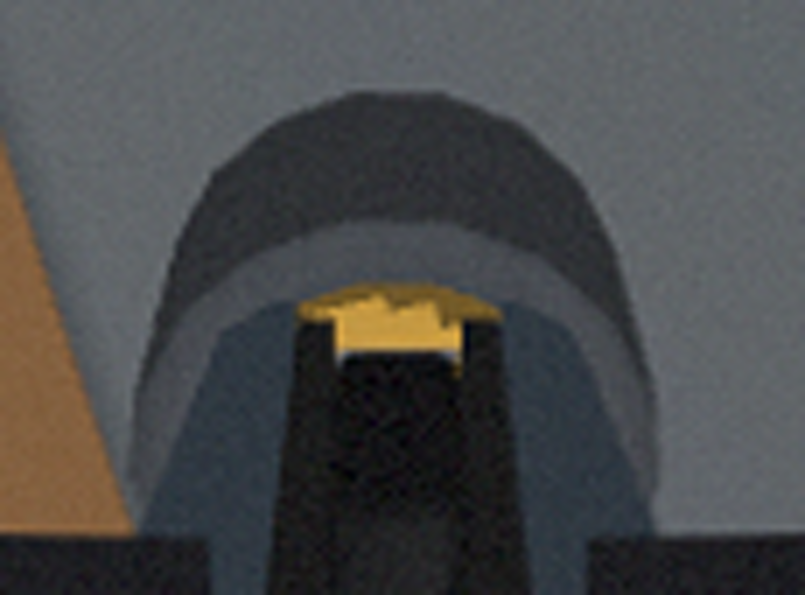

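View pics/c21.png

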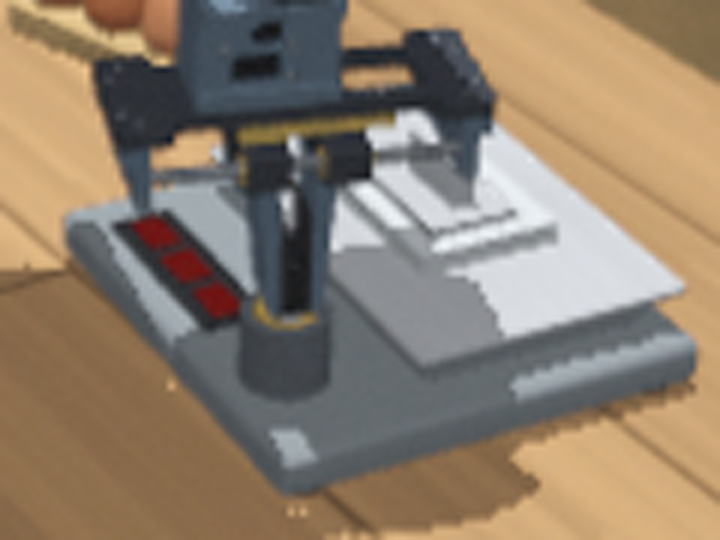

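>>> drive_tool(
  moves=[
    {"tx": 0, "ty": 0, "tz": 0, "rx": 0, "ry": 0, "rz": 0.5},
    {"tx": 0, "ty": 0, "tz": 0, "rx": 0, "ry": 0, "rz": 0},
    {"tx": 0, "ty": 0, "tz": 0, "rx": 0, "ry": 0, "rz": 0},
    {"tx": 0, "ty": 0, "tz": 0, "rx": 0, "ry": 0, "rz": 0},
    {"tx": 0, "ty": 0, "tz": 0, "rx": 0, "ry": 0, "rz": 0},
  ],
)

```text
time_s: 24.55
tool_pos: [0.4825, -0.0606, 0.0755]
tcp_rot: [0.001, 0.827, 0.563, 0.0]
force: [0.3, -2.4, 9.0]
opening: 0.102
```

>>> drive_tool(
  moves=[
    {"tx": 0, "ty": 0, "tz": 0, "rx": 0, "ry": 0, "rz": 0},
    {"tx": 0, "ty": 0, "tz": 0, "rx": 0, "ry": 0, "rz": 0},
    {"tx": 0, "ty": 0, "tz": 0, "rx": 0, "ry": 0, "rz": 0},
    {"tx": 0, "ty": 0, "tz": 0, "rx": 0, "ry": 0, "rz": 0},
    {"tx": 0, "ty": 0, "tz": 0, "rx": 0, "ry": 0, "rz": 0},
  ],
)

```text
time_s: 25.05
tool_pos: [0.4825, -0.0606, 0.0755]
tcp_rot: [0.001, 0.827, 0.563, 0.0]
force: [0.1, -2.2, 7.6]
opening: 0.108
```

```bash
python3 go.py .4824 -.0594 .0756 174; python3 -c "
from h import *
s=arm.sense();print(s['moment'])
grab('top','t17');crop('t17',140,130,420,290,2.8,'c22')"
```

```text
phi now 68.52; rz first -105.48 deg; then tx 0.02 ty 0.12 tz -0.01 cm
   t before rot: tx 0.10 ty -0.05 tilt deg [ 0.07 -0.04] pos [ 0.4825 -0.0606  0.0755] F [ 0.11 -2.18  7.58] t 25.05 open 0.108
[-0.56172555  0.12370742  0.36402699]
```

View pics/c22.png

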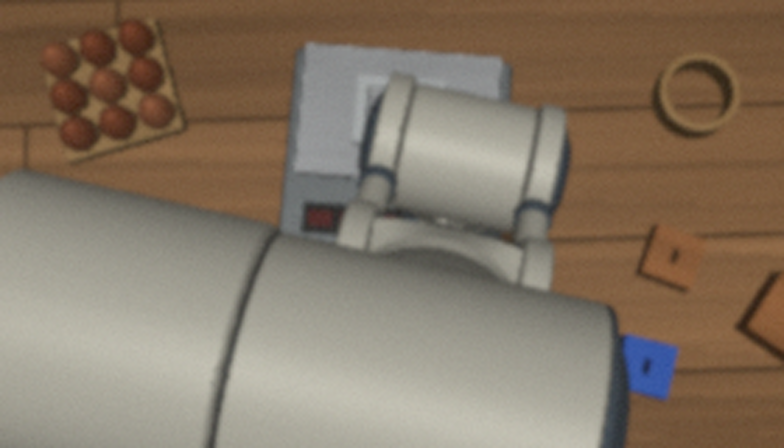

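Moment is steady at 0.36 N m (well over the 0.06 spring), the key is home at z 75.5 mm with about 8 N downward push, and the bystanders are where they were. Handing in.

```bash
python3 -c "
from station import arm
print(arm.sign_off())"
```

```text
the job is handed in; nothing more can be done
None
```

The job is handed in at about 25 s. The weight is seated and released, and the key is home and held turned at the stop.

- **Weight:** I lowered the grey weight into the frame with no catching on the way down. It touched the floor at the expected height (tool tip 76.5 mm). After I opened the jaws, the wrist and side pictures showed it flat and fully down.
- **Key:** I took the key from the smaller brown stand and pushed it past both pins. It pressed home at tool tip 75.4 mm against an expected 75.6 mm, with the push rising to about 19 N.
- **Turn:** I turned it clockwise until the hand had gone 105.5°. The turning moment jumped from 0.07 to 0.36 N m between 101° and 105°, which marks the stop. It stayed there for the last second with the grip kept and about 8 N downward. I did not see the plug's own angle directly; that it is at the stop rests on this moment rise.
- **Bystanders:** The last top view shows the eggs, tape roll and other stands where they were. The arm hid the pink look-alikes in that picture, but nothing went near them after the weight was picked up.
- **Disagreement:** The wrist camera seemed to read about 1 mm off sideways. I aligned the key by comparing blade and keyway in the same image instead of trusting the absolute pose.

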